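# Index the sample carousel to the orange vial and lock it

### The arm

A 6-joint arm with a two-finger parallel gripper is mounted at the origin on the work surface. World frame = base frame: x ahead of the robot, y to its left, z up, the work surface at z = 0. Lengths are in mm, angles in degrees, forces in N, time in s.
With the tool pointing down it reaches from about 350 to 850 mm from the base axis. Payload 8.1 kg.
Tool frame: the origin (TCP) lies between the finger pads; the fingertips stand 22 mm ahead of it and the grasp point (between the pads) lies 3 mm ahead of it; z points along the fingers, y is the direction in which the jaws open and shut (so a half turn about z gives the same grasp; the last joint's range is limited). The gripper opens to 85 mm and grips with 20 to 120 N. Pads are 22 mm wide; open, the fingers measure 114 mm over their backs; the gripper's body (76 mm by 85 mm) begins 54 mm behind the grasp point. The pads swing forward as they close: fully open they stand 13 mm farther back than shut.
Start: joints at [-69.637, 7.471, 85.268, -0, 87.261, -4.893], TCP at [256.018, -542.642, 221.692] pointing down, gripper open.
Joint ranges: [-169.43, 169.43], [-51.17, 129.36], [1.28, 143.12], [-76.62, 256.62], [0, 156.53], [-152.29, 152.29]. Speed limits (degrees/s): [136.94, 136.94, 159.86, 180, 180, 180].

### API

Orientations are given as [roll, pitch, yaw] about the fixed x, y, z axes, in that order (R = Rz(yaw) Ry(pitch) Rx(roll)).
In Python, from bench import r gives the robot as it stands.
- The arm moves only by the tool drive_tool, never from a script. Its argument "moves" is a list of rows, each a list of 2 entries, a list of its own where there are three numbers: the shift along the world's x, y, z in mm, then the turn about the world's z in degrees. A call has exactly 8 rows; each row is the pose to reach, as a shift and turn from the pose commanded when the call began; what a row does not reach only later rows make up. A row lasts 1/12 s, in which the tool goes at most 41.7 mm and 7.16 degrees, less where a joint would pass 70% of its speed; a pose out of reach is approached as far as the arm can. A call with a gripper value outside its range is refused whole. "fingers" is the finger opening in mm, from 0 to 85.4, set as the call begins (left out, the last holds). The fingers move at their own pace and stop on an object; "squeeze" is the grip in N (left out, the last holds). Time passes only in rows, so rows that repeat a pose let the fingers close, or fill a call up. It gives the time, the measured TCP pose, the force and the opening at its end, in the units of the state.
- r.sense(): the state, without advancing time (a new reading comes with each control period).
- r.snapshot(name): name is "side" or "top"; returns a dict with "pixels" (420x560x3 uint8, red, green, blue), "camera_matrix" (3x3 intrinsics, pixels), "k1" (the pictures are not rectified: a ray, as slopes to the right and down, at radius r is drawn at 1 + k1 r^2 times it, then the intrinsics apply), "xyz" and "orientation" of the camera in the world. Camera axes: x right, y down, z forward; pixel columns grow to the right and rows downward; lengths in mm; the calibration is good to about 2 mm. A picture is of the moment at which its call begins. There is no depth.
- r.hand_in(): hands the job in, once; it reports no verdict.
The state is a dict: "time": time; "joint_pos": joint angles; "qd": joint speeds; "joint_efforts": joint torques, N m; "tool_pos": TCP position; "tcp_rot": TCP orientation; "ft_force": force on the tool from outside, world axes, zero at the start; "wrist_torque": the same for the moment, N m; "finger_gap": finger opening in mm.
Only numpy, scipy, OpenCV 4.12 (cv2) and the standard library are available. Lean on these libraries where they do the work, as an engineer would, in place of code of your own. Each camera call takes 0.05 s, during which the arm holds its last target.

### The job

Turn the sample carousel, pushing gently on its rim pegs, until the orange-capped vial faces the blue bracket, and lock it there with the yellow-handled pin: through the hole in the bracket and into the rim notch in front of that vial, fully home with its collar down on the bracket. Never force the carousel or the pin; if the pin does not go in, feel for the notch with small, light turns. Keep all vials standing in their wells, leave the other things on the bench alone, and let go of everything at the end.

Things in the scene. Friction and masses are not known exactly. Their poses are not given: they have to be found in the camera images.
- axis (a point): Sample carousel: white round deck, radius 120 mm, 16 mm thick, top at z = 36 mm, turns either way on a fixed black foot (radius 110 mm, top z = 18 mm). Point: on the fixed turning axis, at deck-top height; its x axis points from the bracket towards the turning axis, z up; it does not turn with the deck. A blue knob, 44 mm across, stands mid-deck to z = 72 mm
- carousel (a joint): turn of the deck since the start (0 then), rad, counter-clockwise from above positive; does not tell where the notches are. Dry friction: 2 to 3 N at a peg turns it slowly, it stays where left. Over 25 N on it, by finger or pin, is forcing it
- stand: the fixed foot; origin on the turning axis at z = 0, axes as axis. Half-way between the deck's stations (30 degrees from each) stand six teal push pegs on the rim, 18 mm across, their axes 136 mm from the turning axis, z = 20 to 44 mm. Outside 120 mm radius, between pegs, there is free space down to the bench, except at the bracket
- guide (a point): Blue fixed bracket: post 152 to 172 mm from the turning axis, and an arm from it in over the rim to 92 mm from the axis, both 32 mm wide; arm from z = 46 to 60 mm; pegs pass under it. Vertical through hole 11.5 mm wide, chamfered 2 mm, 110 mm from the turning axis, on the -x side of axis. Point: centre of the hole's mouth on top; axes as axis
- front_place (a point): fixed point 66 mm from the turning axis towards the bracket, at deck-top height: where the facing station's well centre comes. Six stations, 60 degrees apart: each a well (collar 10 mm high, inner radius 18 mm, centre 66 mm from the axis) and, in the same radial direction, a rim notch 11.5 mm wide, through the deck, open outwards, 99 to 120 mm from the axis
- vial_orange_mid (a point): vial with an orange cap, 23 mm across, 44 mm high, loose in a well made for wider vials, with up to 7 mm of play to any side, so the vial does not tell exactly where its station's notch is. Point at its axis, half-way up (22 mm above the deck)
- vial_a_mid (a point): one of the three other vials: same size, teal cap (bystander). Point at its axis, half-way up
- vial_b_mid (a point): one of the three other vials: same size, teal cap (bystander). Point at its axis, half-way up
- vial_c_mid (a point): one of the three other vials: same size, teal cap (bystander). Point at its axis, half-way up
- pin_grip (a point): locking pin, upright, some 60 g: steel shaft 10 mm across, 36 mm long, tip chamfered 1 mm; collar 18 mm across, 5 mm thick; yellow handle 16 mm across, 42 mm long. Point: on its axis in the handle, 61 mm above the tip, 22 mm below the top. It is 37 mm above guide when the tip stands on the deck, 25 mm when home. It drops by its own weight once the notch is under it, and locks the deck
- pin_block_mid (a point): fixed aluminium block, 60 x 60 mm, 40 mm high, in whose 12 mm hole the pin is parked at the start, collar resting on the block's top. Point: centre of its top
- reagent_bottle: amber bottle, 64 mm across, 130 mm high, bystander; origin at the centre of its underside
- tip_box: blue box with a clear lid, 75 x 110 x 65 mm, bystander; origin at the centre of its underside
- sample_jar: jar, 60 mm across, 70 mm high, bystander; origin at the centre of its underside

How it is judged:
By the outcome, as a careful person would: the job done as asked, in the order asked, and still so for the second after the job is handed in, with the robot touching nothing.
It also fails if it takes over 72 s, if anything falls off the work surface, if the arm or the gripper's body presses on something with over 40 N, if the wrist force passes 120 N, or if a joint passes its speed limit or range.

## Working session

There is one attempt and no reset: what is moved stays moved. The work goes in short steps, Python scripts to look and compute and a tool call to move; the robot and the scene stay as the last step left them, time stands still between calls to the robot, and variables do not carry over. Pictures are saved under pics/ and viewed, and the job is handed in when it is done.

Besides the shell and the picture viewer there is one more tool, called after "Call:" in YAML: its name, and indented under it one key for each argument. drive_tool: Moves the arm, as the interface text tells. Its arguments: {"type":"object","properties":{"moves":{"type":"array","items":{"type":"array"}},"fingers":{"type":"number"},"squeeze":{"type":"number"}},"required":["moves"]}

```bash
mkdir -p pics; ls
cat > h.py <<'E'
import numpy as np, cv2
from scipy.spatial.transform import Rotation as R
from bench import r
def snap(n,name):
    s=r.snapshot(n); cv2.imwrite('pics/'+name+'.png',cv2.cvtColor(np.array(s['pixels']),cv2.COLOR_RGB2BGR)); 
    import pickle; pickle.dump(s,open('pics/'+name+'.pkl','wb')); return s
def load(name):
    import pickle; return pickle.load(open('pics/'+name+'.pkl','rb'))
def rot(s):
    o=np.array(s['orientation'],float)
    return o if o.shape==(3,3) else R.from_euler('xyz',o,degrees=True).as_matrix()
def ray(s,uv):
    K=np.array(s['camera_matrix']);uv=np.atleast_2d(uv).astype(float)
    d=np.stack([(uv[:,0]-K[0,2])/K[0,0],(uv[:,1]-K[1,2])/K[1,1]],1)
    u=d.copy()
    for _ in range(30): u=d/(1+s['k1']*(u**2).sum(1,keepdims=True))
    return np.array(s['xyz'],float),np.c_[u,np.ones(len(u))]@rot(s).T
def plane(s,uv,z):
    c,d=ray(s,uv); return c+d*((z-c[2])/d[:,2])[:,None]
def proj(s,P):
    K=np.array(s['camera_matrix']);p=(np.atleast_2d(P)-np.array(s['xyz']))@rot(s)
    u=p[:,:2]/p[:,2:]; u=u*(1+s['k1']*(u**2).sum(1,keepdims=True))
    return np.c_[u[:,0]*K[0,0]+K[0,2],u[:,1]*K[1,1]+K[1,2]]
E
python3 - <<'E'
from h import *
for n in('side','top'):
    s=snap(n,n+'0'); print(n,s['camera_matrix'],s['k1'],s['xyz'],s['orientation'])
print(r.sense())
E
```

```text
pics
side [[528.32898587   0.         283.45518406]
 [  0.         528.32898587 214.26637314]
 [  0.           0.           1.        ]] -0.13923556846652044 [348.32956854 779.53549279 904.98929363] [-135.7693971     0.57638166 -166.41825966]
top [[442.59421765   0.         280.09281042]
 [  0.         442.59421765 212.27907464]
 [  0.           0.           1.        ]] -0.08533594178012897 [ 430.23177851   30.93291782 1058.52779414] [-1.71712472e+02 -1.12579836e-03 -8.97864366e+01]
{'time': 0.1, 'joint_pos': array([-6.96389103e+01,  7.51106584e+00,  8.53244600e+01, -1.01992419e-03,
        8.72625792e+01, -4.89481518e+00]), 'qd': array([ 0.0525758 , -0.03490805, -0.18586424,  0.04353633,  0.03461814,
        0.10436969]), 'joint_efforts': array([ 1.42839766e-03, -5.70950961e+01, -5.01941586e+01, -1.18522171e-04,
        8.22674629e-03, -1.38829118e-04]), 'tool_pos': array([ 255.81027756, -542.15092206,  220.73277543]), 'tcp_rot': array([-1.79902166e+02, -7.35602088e-03,  2.52559482e+01]), 'ft_force': array([-0.1638024 ,  0.54768928, -0.09471898]), 'wrist_torque': array([-0.01760119,  0.00244197, -0.00340901]), 'finger_gap': 85.514956615921}
```

View pics/side0.png

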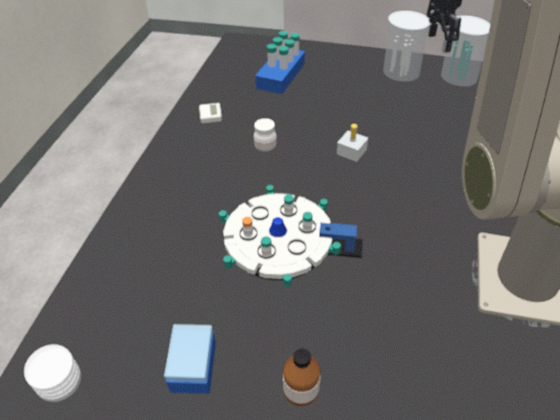

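View pics/top0.png

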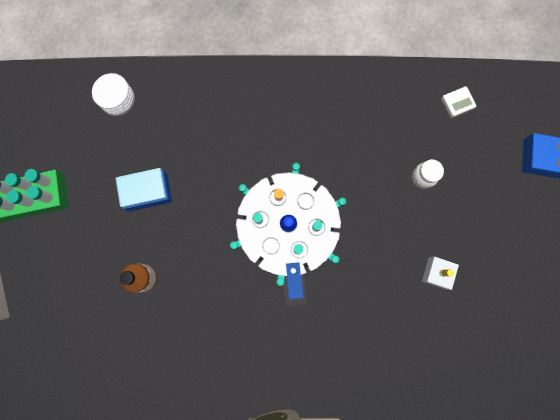

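```bash
cat > m.py <<'E'
from h import *
def mask(s,lo,hi):
    h=cv2.cvtColor(np.array(s['pixels']),cv2.COLOR_RGB2HSV); return cv2.inRange(h,np.array(lo),np.array(hi))
def blobs(m,a=8):
    n,l,st,c=cv2.connectedComponentsWithStats(m); return [(c[i],st[i,4],l==i) for i in range(1,n) if st[i,4]>=a]
ORG=((8,150,120),(16,255,255)); TEAL=((75,120,60),(92,255,255)); YEL=((20,150,120),(32,255,255)); BLUE=((105,120,50),(125,255,255))
def roi(m,c,rad):
    z=np.zeros_like(m); cv2.circle(z,c,rad,255,-1); return m&z
E
python3 - <<'E'
from m import *
t=load('top0'); s=load('side0')
for nm,im,c in(('top',t,(288,223)),('side',s,(278,234))):
    # deck ellipse: white
    m=roi(mask(im,(0,0,150),(180,50,255)),c,75)
    cs,_=cv2.findContours(m,cv2.RETR_EXTERNAL,cv2.CHAIN_APPROX_NONE); k=max(cs,key=cv2.contourArea)
    hull=cv2.convexHull(k)[:,0]; 
    P=plane(im,k[:,0],36)[:,:2]
    ctr,rad=cv2.minEnclosingCircle(P.astype(np.float32)); print(nm,'deck enclosing',ctr,rad)
    H=plane(im,hull,36)[:,:2]; A=np.c_[2*H,np.ones(len(H))]; x=np.linalg.lstsq(A,(H**2).sum(1),rcond=None)[0]; print('fit',x[:2],np.sqrt(x[2]+x[:2]@x[:2]))
    for n,cc,z in(('orange',ORG,80),('yellow',YEL,102),('teal',TEAL,44),('blue',BLUE,60)):
        for b in blobs(mask(im,*cc)):
            print(n,b[0].round(1),b[1],plane(im,b[0],z)[0].round(1))
E
python3 - <<'E'
import cv2
a=cv2.imread('pics/top0.png')[150:320,210:380]; b=cv2.imread('pics/side0.png')[170:300,200:380]
cv2.imwrite('pics/c0.png',cv2.resize(a,None,fx=3.5,fy=3.5,interpolation=cv2.INTER_CUBIC));cv2.imwrite('pics/c1.png',cv2.resize(b,None,fx=4,fy=4,interpolation=cv2.INTER_CUBIC))
E
```

```text
top deck enclosing (554.3966064453125, 13.249429702758789) 122.2669677734375
fit [554.16960019  12.87544658] 121.2396105158076
orange [136.6 276.8] 360 [427.3 348.4  80. ]
yellow [278.3 193.4] 37 [611.5  35.5 102. ]
yellow [448.9 272.1] 39 [ 439.5 -335.8  102. ]
teal [295.5 167.5] 68 [684.5  -4.4  44. ]
teal [ 31.8 175.2] 163 [666.2 631.7  44. ]
teal [ 12.1 179.4] 167 [656.1 681.8  44. ]
teal [243.3 188.6] 70 [633.6 117.7  44. ]
teal [ 33.6 192.3] 170 [624.2 623.1  44. ]
teal [ 13.8 196.5] 167 [613.9 673.1  44. ]
teal [  0.7 201. ] 19 [603. 706.  44.]
teal [340.7 201.9] 69 [ 603.1 -109.5   44. ]
teal [257.2 217.5] 71 [565.7  84.3  44. ]
teal [317.2 225. ] 69 [548.7 -54.3  44. ]
teal [234.7 244.6] 74 [502.7 135.3  44. ]
teal [298.  248.6] 69 [494.2  -9.9  44. ]
teal [333.8 258.1] 73 [472.6 -91.6  44. ]
teal [280.1 280.1] 74 [422.3  30.8  44. ]
blue [541. 155.] 1460 [ 717.1 -595.5   60. ]
blue [154.3 197.2] 392 [609.8 322.   60. ]
blue [288.  222.8] 224 [551.5  13.4  60. ]
blue [294.1 281.6] 473 [419.3  -0.5  60. ]
side deck enclosing (555.6734619140625, 13.75339126586914) 125.75369262695312
fit [556.34310924  12.85935823] 123.31595100305903
orange [246.7 221.5] 56 [617.   39.8  80. ]
orange [300.6 373.2] 653 [427.9 361.3  80. ]
yellow [353.1 132.3] 34 [ 436.7 -297.2  102. ]
teal [276.4  41.3] 176 [ 770.8 -829.8   44. ]
teal [288.7  43.5] 153 [ 726.1 -823.1   44. ]
teal [269.5 188.7] 52 [ 606.1 -108.7   44. ]
teal [288.4 198.9] 57 [554.2 -84.5  44. ]
teal [323.1 203.6] 68 [472.  -87.5  44. ]
teal [223.  215.5] 80 [686.9   1.7  44. ]
teal [307.3 216.5] 56 [499.4 -38.4  44. ]
teal [265.5 241.5] 62 [572.1  55.6  44. ]
teal [335.  247.9] 122 [422.4  39.6  44. ]
teal [228.4 261.2] 105 [634.  126.8  44. ]
teal [287.  279.9] 81 [502.8 146.   44. ]
blue [278.3  74.7] 1084 [ 704.3 -591.3   60. ]
blue [277.4 227.4] 221 [553.2  23.7  60. ]
blue [340.8 233.4] 614 [415.8  10.1  60. ]
blue [195.2 378.2] 703 [606.  403.9  60. ]
```

View pics/c0.png

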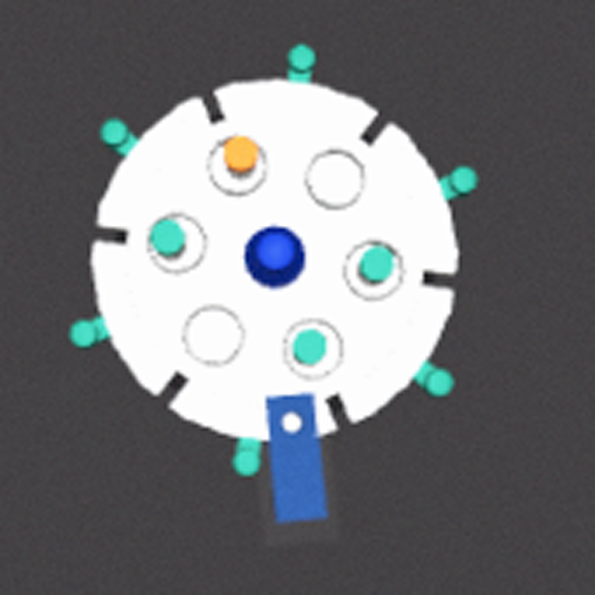

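View pics/c1.png

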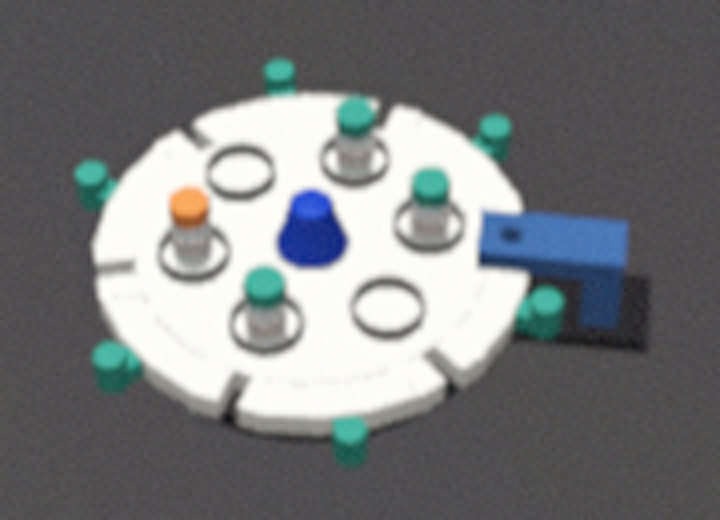

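```bash
cat >> m.py <<'E'
def hole(im,c0,rad=7):
    # weighted centroid of non-blue inside the bracket arm
    px=np.array(im['pixels']).astype(float); w=np.clip((px[:,:,2]-px[:,:,0]),0,None)
    y,x=np.mgrid[:w.shape[0],:w.shape[1]]; d=np.hypot(x-c0[0],y-c0[1])
    ref=np.median(w[d<rad]); k=np.clip(ref*0.9-w,0,None)*(d<3.6)
    return np.array([(k*x).sum(),(k*y).sum()])/k.sum()
def pegs(im,A,z=44):
    P=np.array([plane(im,b[0],z)[0][:2] for b in blobs(mask(im,*TEAL),30)]); d=np.hypot(*(P-A).T)
    P=P[(d>120)&(d<150)]; return P,np.degrees(np.arctan2(*(P-A).T[::-1]))
def notches(im,A,r=(104,116)):
    px=cv2.cvtColor(np.array(im['pixels']),cv2.COLOR_RGB2GRAY)
    th=np.arange(0,360,.25); rr=np.arange(r[0],r[1],1.)
    T,Q=np.meshgrid(np.radians(th),rr); P=np.c_[(A[0]+Q*np.cos(T)).ravel(),(A[1]+Q*np.sin(T)).ravel(),np.full(T.size,36.)]
    uv=proj(im,P).astype(np.float32); v=cv2.remap(px,uv[:,0].reshape(T.shape),uv[:,1].reshape(T.shape),cv2.INTER_LINEAR).mean(0)
    return th,v
def notchfit(im,A):
    th,v=notches(im,A); w=np.clip(200-v,0,None)
    # local dark runs
    out=[];m=(w>10).astype(np.uint8)
    i=0
    idx=np.flatnonzero(np.diff(np.r_[0,m,0].astype(int)))
    for a,b in zip(idx[::2],idx[1::2]):
        s=slice(a,b); out.append(((th[s]*w[s]).sum()/w[s].sum(),(b-a)*.25,w[s].max()))
    return out
E
python3 - <<'E'
from m import *
A=np.array([553.3,13.])
t=load('top0'); s=load('side0')
for im,c in((t,(293.1,270.6)),(s,(328,229))):
    h=hole(im,c); H=plane(im,h,60)[0]; d=H[:2]-A; print('hole',h,H,np.hypot(*d),np.degrees(np.arctan2(d[1],d[0]))%360)
    P,a=pegs(im,A); print('pegs mod60',np.round(a%60,2), np.hypot(*(P-A).T).round(1))
    for n in notchfit(im,A): print(np.round(n,2), round(n[0]%60,2))
# bracket centre line from top face
m=roi(mask(t,(100,150,120),(125,255,255)),(294,282),30); cs,_=cv2.findContours(m,cv2.RETR_EXTERNAL,cv2.CHAIN_APPROX_NONE)
k=max(cs,key=cv2.contourArea); Q=plane(t,k[:,0],60)[:,:2].astype(np.float32); print(cv2.minAreaRect(Q))
E
```

```text
hole [292.94355256 270.24029001] [444.54825883   2.1730937   60.        ] 109.28935496170484 185.68541394490947
pegs mod60 [52.45 52.5  52.11 52.47 52.37 52.28] [132.4 131.9 132.2 132.3 132.1 132.2]
[ 22.27   5.75 135.83] 22.27
[ 82.11   6.   139.5 ] 22.11
[142.28   5.75 144.83] 22.28
[180.6    5.75 101.42] 0.6
[191.47   6.   104.25] 11.47
[202.48   5.75 144.83] 22.48
[262.62   5.75 141.33] 22.62
[322.49   5.75 136.67] 22.49
hole [327.39430648 228.24591157] [446.64682398   1.62134971  60.        ] 107.2584431953156 186.0897559657141
pegs mod60 [53.47 51.02 55.17 48.52 54.65 50.77] [132.7 129.3 134.  133.6 139.5 142.3]
[21.02  4.25 48.08] 21.02
[80.91  5.25 92.25] 20.91
[141.62   5.25  66.83] 21.62
[194.65  23.5  144.  ] 14.65
[268.29  16.   109.17] 28.29
[322.9    4.75  61.83] 22.9
((422.2711486816406, -0.4589653015136719), (77.7200698852539, 31.633968353271484), 4.541369915008545)
```

Call:
drive_tool:
  moves:
    - [[35,40,0],-6]
    - [[70,80,0],-12]
    - [[105,120,0],-18]
    - [[140,160,0],-24]
    - [[175,200,0],-30]
    - [[210,240,0],-36]
    - [[245,280,0],-42]
    - [[270,310,0],-48]
  fingers: 0
  squeeze: 20

```text
time: 0.77
tool_pos: [476.1, -289.7, 221.4]
tcp_rot: [-180.0, 0.0, -23.0]
ft_force: [0.6, -1.0, 0.6]
finger_gap: 0.0
```

Call:
drive_tool:
  moves:
    - [[26,31,0],-1]
    - [[52,62,0],-2]
    - [[78,93,0],-3]
    - [[104,124,0],-4]
    - [[130,155,0],-4.5]
    - [[156,186,-20],-4.8]
    - [[180,216,-45],-4.8]
    - [[200,240,-70],-4.8]

```text
time: 1.43
tool_pos: [674.1, -53.2, 155.6]
tcp_rot: [-179.9, -0.1, -27.5]
ft_force: [1.5, -0.5, 0.6]
finger_gap: 0.2
```

Call:
drive_tool:
  moves:
    - [[0,0,-15],0]
    - [[0,0,-30],0]
    - [[0,0,-45],0]
    - [[0,0,-60],0]
    - [[0,0,-75],0]
    - [[0,0,-90],0]
    - [[0,0,-100],0]
    - [[0,0,-100],0]

```text
time: 2.1
tool_pos: [670.1, -55.2, 51.8]
tcp_rot: [179.9, 0.3, -27.6]
ft_force: [-0.7, -0.1, -0.5]
finger_gap: 0.1
```

Run:
```python
from m import *
t=snap('top','t1');s=snap('side','s1')
a=np.array(t['pixels'])[100:330,180:420];b=np.array(s['pixels'])[130:320,170:400]
o=np.hstack([cv2.resize(a,(400,383)),cv2.resize(b,(400,383))])
cv2.imwrite('pics/v1.png',cv2.cvtColor(o,cv2.COLOR_RGB2BGR)); print(r.sense()['tool_pos'],r.sense()['tcp_rot'],r.sense()['ft_force'])
```

```text
[672.04750819 -55.41802735  55.08058792] [ 1.79987653e+02  3.29109836e-02 -2.75669357e+01] [-0.95187446 -0.22593019  0.38295636]
```

View pics/v1.png

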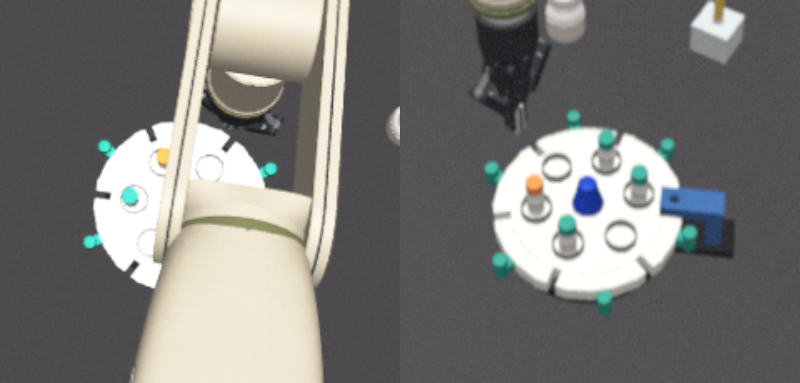

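```bash
cat > arc.py <<'E'
import numpy as np,sys
A=np.array([553.3,13.])
def call(ths,th0,r0=137,r1=137,dz=0):
    p0=A+r0*np.array([np.cos(np.radians(th0)),np.sin(np.radians(th0))])
    out=[]
    for i,t in enumerate(ths):
        rr=r1; p=A+rr*np.array([np.cos(np.radians(t)),np.sin(np.radians(t))])-p0
        out.append([[round(p[0],1),round(p[1],1),dz],round(t-th0,1)])
    print(th0,'->',ths[-1],out)
E
python3 - <<'E'
from arc import *
call([-29,-27,-25,-23.5,-22,-21,-20,-19],-29.8)
call([-18,-17,-16,-15,-14,-12.5,-11,-9],-19)
t=-9
while t<140:
    ths=[t+2.8*k for k in range(1,9)]; call(ths,t); t=round(ths[-1],1)
E
```

```text
-29.8 -> -19 [[[np.float64(0.9), np.float64(1.7), 0], 0.8], [[np.float64(3.2), np.float64(5.9), 0], 2.8], [[np.float64(5.3), np.float64(10.2), 0], 4.8], [[np.float64(6.8), np.float64(13.5), 0], 6.3], [[np.float64(8.1), np.float64(16.8), 0], 7.8], [[np.float64(9.0), np.float64(19.0), 0], 8.8], [[np.float64(9.9), np.float64(21.2), 0], 9.8], [[np.float64(10.7), np.float64(23.5), 0], 10.8]]
-19 -> -9 [[[np.float64(0.8), np.float64(2.3), 0], 1], [[np.float64(1.5), np.float64(4.5), 0], 2], [[np.float64(2.2), np.float64(6.8), 0], 3], [[np.float64(2.8), np.float64(9.1), 0], 4], [[np.float64(3.4), np.float64(11.5), 0], 5], [[np.float64(4.2), np.float64(15.0), 0], 6.5], [[np.float64(4.9), np.float64(18.5), 0], 8], [[np.float64(5.8), np.float64(23.2), 0], 10]]
-9 -> 13.399999999999999 [[[np.float64(0.9), np.float64(6.6), 0], 2.8], [[np.float64(1.4), np.float64(13.3), 0], 5.6], [[np.float64(1.7), np.float64(20.0), 0], 8.4], [[np.float64(1.6), np.float64(26.7), 0], 11.2], [[np.float64(1.2), np.float64(33.4), 0], 14.0], [[np.float64(0.4), np.float64(40.0), 0], 16.8], [[np.float64(-0.7), np.float64
[... 1841 characters left out ...]
 np.float64(-5.9), 0], 8.4], [[np.float64(-25.3), np.float64(-8.5), 0], 11.2], [[np.float64(-31.4), np.float64(-11.4), 0], 14.0], [[np.float64(-37.3), np.float64(-14.6), 0], 16.8], [[np.float64(-43.0), np.float64(-18.1), 0], 19.6], [[np.float64(-48.5), np.float64(-21.8), 0], 22.4]]
125.4 -> 147.8 [[[np.float64(-5.4), np.float64(-4.0), 0], 2.8], [[np.float64(-10.5), np.float64(-8.3), 0], 5.6], [[np.float64(-15.5), np.float64(-12.8), 0], 8.4], [[np.float64(-20.2), np.float64(-17.5), 0], 11.2], [[np.float64(-24.7), np.float64(-22.5), 0], 14.0], [[np.float64(-28.9), np.float64(-27.7), 0], 16.8], [[np.float64(-32.9), np.float64(-33.1), 0], 19.6], [[np.float64(-36.6), np.float64(-38.7), 0], 22.4]]
```

Call:
drive_tool:
  moves:
    - [[1,2,-2],1]
    - [[3,6,-4],3]
    - [[5,10,-5],5]
    - [[7,13.5,-5],6.5]
    - [[8,17,-5],8]
    - [[9,19,-5],9]
    - [[10,21,-5],10]
    - [[11,23.5,-5],11]

```text
time: 2.87
tool_pos: [683.5, -31.6, 50.6]
tcp_rot: [180.0, -0.0, -16.5]
ft_force: [-0.2, 0.6, -0.7]
finger_gap: -0.3
```

Call:
drive_tool:
  moves:
    - [[1,2,0],1]
    - [[1.5,4.5,0],2]
    - [[2,7,0],3]
    - [[3,9,0],4]
    - [[3.5,11.5,0],5]
    - [[4,15,0],6.5]
    - [[5,18.5,0],8]
    - [[6,23,0],10]

```text
time: 3.53
tool_pos: [689.3, -8.4, 50.3]
tcp_rot: [-180.0, 0.0, -6.4]
ft_force: [0.2, 0.4, 0.2]
finger_gap: -0.2
```

Run:
```python
from m import *
s=snap('side','s2')
b=np.array(s['pixels'])[130:320,170:400]
cv2.imwrite('pics/v2.png',cv2.cvtColor(cv2.resize(b,None,fx=3,fy=3),cv2.COLOR_RGB2BGR)); print(r.sense()['tool_pos'],r.sense()['tcp_rot'],r.sense()['ft_force'])
```

```text
[689.47836266  -7.40418227  50.3187944 ] [-1.79974147e+02 -3.21045741e-03 -6.20577513e+00] [0.01512944 1.20839126 0.8581628 ]
```

View pics/v2.png

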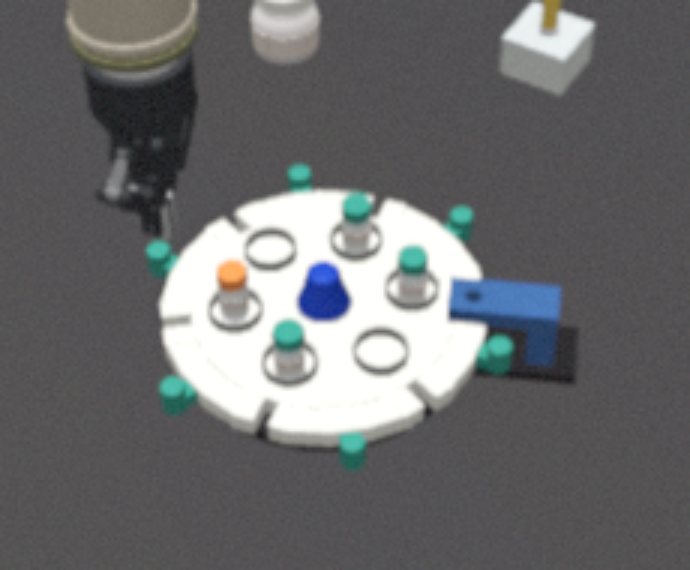

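Run:
```python
from m import *
s=load('s2')
b=np.array(s['pixels'])[170:235,190:260]
cv2.imwrite('pics/v3.png',cv2.cvtColor(cv2.resize(b,None,fx=9,fy=9,interpolation=cv2.INTER_CUBIC),cv2.COLOR_RGB2BGR))
tc=np.array([689.4,-7.4,50.3])
for z in(28,36,50,90): print(z,proj(s,[689.4,-7.4,z]))
for b in blobs(mask(s,*TEAL)): print(b[0].round(1))
print(plane(s,[(221.7,207.3)],28),plane(s,[(221.7,207.3)],44))
```

```text
28 [[223.78574323 217.40285611]]
36 [[223.46968258 214.99183456]]
50 [[222.91023476 210.71748762]]
90 [[221.26617787 198.10649134]]
[269.4 188.7]
[288.4 199. ]
[323.2 203.7]
[222.9 215.5]
[307.3 216.5]
[265.5 241.4]
[335.  247.9]
[228.2 261.2]
[287.  279.9]
[[704.51086532 -37.7913692   28.        ]] [[698.01260954 -22.87986471  44.        ]]
```

View pics/v3.png

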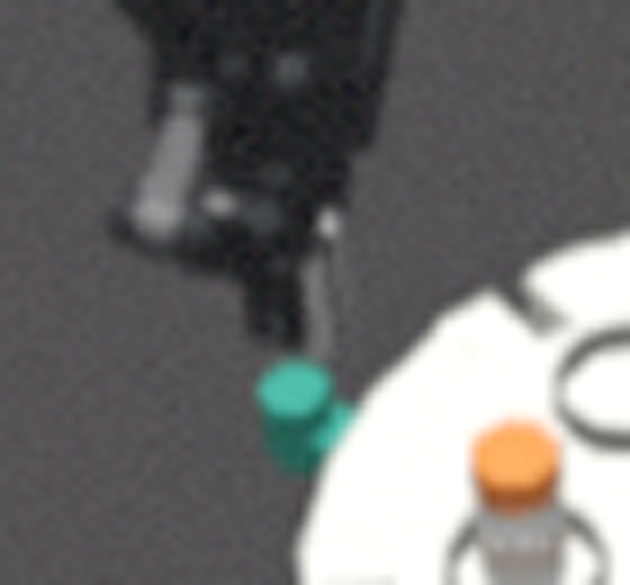

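Run:
```python
from m import *
t=load('t1');s=load('s1'); o=[]
for im,(x,y) in((t,(270,130)),(s,(195,140))):
    b=np.array(im['pixels'])[y:y+80,x:x+80].copy()
    b=cv2.resize(b,None,fx=5,fy=5,interpolation=cv2.INTER_CUBIC)
    for z,c in((33,(255,0,0)),(55,(255,255,0)),(109,(0,255,255))):
        u=proj(im,[672,-55.4,z])[0]; cv2.circle(b,tuple(((u-[x,y]+.5)*5).astype(int)),4,c,1)
    o.append(b)
cv2.imwrite('pics/v4.png',cv2.cvtColor(np.hstack(o),cv2.COLOR_RGB2BGR))
s=snap('side','s3');t=snap('top','t3');print(r.sense()['tool_pos'],r.sense()['ft_force'])
for b in blobs(mask(s,*TEAL)): print(b[0].round(1))
```

```text
[689.32524548  -8.25081188  50.29404915] [-0.06400687  0.01300476 -1.50770937]
[269.4 188.6]
[288.4 198.9]
[323.1 203.6]
[222.9 215.5]
[307.3 216.5]
[265.5 241.5]
[335.  247.9]
[228.3 261.2]
[287.  279.8]
```

View pics/v4.png

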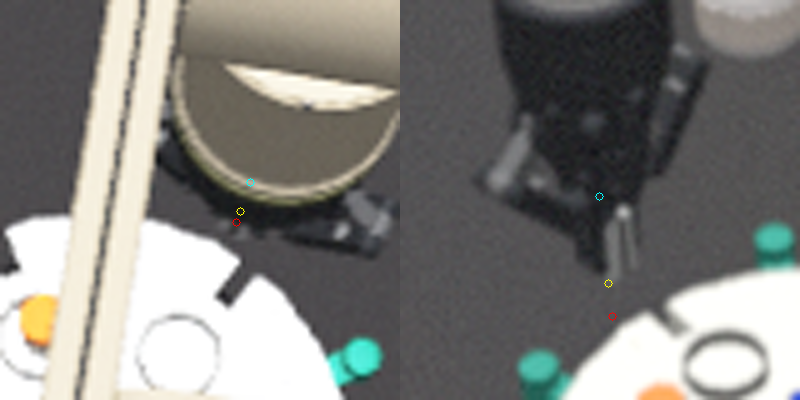

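Run:
```python
from m import *
o=[]
for im,(x,y),T in((load('s0') if 0 else load('side0'),(400,0),(255.8,-542.2,220.7)),(load('t3'),(250,120),(689.3,-8,50.3)),(load('s3'),(185,150),(689.3,-8,50.3))):
    b=np.array(im['pixels'])[y:y+80,x:x+80].copy()
    b=np.clip(b.astype(float)*1.8,0,255).astype(np.uint8)
    b=cv2.resize(b,(265,265) if 0 else (264,int(264*b.shape[0]/b.shape[1])),interpolation=cv2.INTER_CUBIC)
    for dz,c in((-22,(255,0,0)),(0,(255,255,0)),(51,(0,255,255))):
        u=proj(im,[T[0],T[1],T[2]+dz])[0]; cv2.circle(b,tuple(((u-[x,y]+.5)*3.3).astype(int)),3,c,1)
    o.append(b)
cv2.imwrite('pics/v5.png',cv2.cvtColor(np.hstack(o),cv2.COLOR_RGB2BGR))
```

```text
(no output)
```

View pics/v5.png

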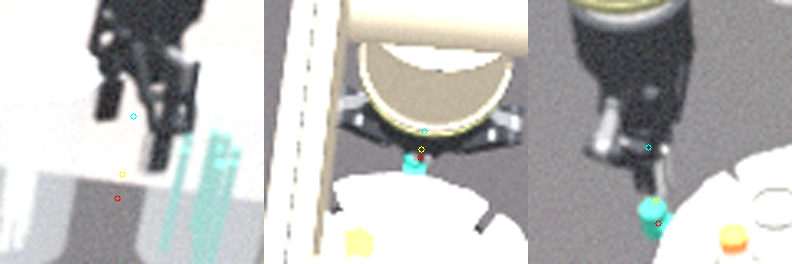

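Call:
drive_tool:
  moves:
    - [[-2,-9,5],-3]
    - [[-5,-18,5],-7]
    - [[-9,-27,5],-11]
    - [[-13,-36,5],-15]
    - [[-17,-44,0],-19]
    - [[-17,-44,-8],-19]
    - [[-17,-44,-16],-19]
    - [[-17,-44,-22],-19]

```text
time: 4.35
tool_pos: [671.8, -52.3, 26.9]
tcp_rot: [180.0, 0.1, -25.4]
ft_force: [-0.2, 0.4, 0.2]
finger_gap: 0.0
```

Call:
drive_tool:
  moves:
    - [[1,2,0],1]
    - [[2,4,0],2]
    - [[2,6,0],3]
    - [[3,8,0],4]
    - [[3,8,0],4]
    - [[3,8,0],4]
    - [[3,8,0],4]
    - [[3,8,0],4]

```text
time: 5.02
tool_pos: [675.4, -44.7, 28.5]
tcp_rot: [-180.0, -0.0, -21.6]
ft_force: [0.7, 0.7, 0.1]
finger_gap: 0.1
```

Run:
```python
from m import *
s=snap('side','s4');t=snap('top','t4');T=r.sense()['tool_pos'];print(T,r.sense()['ft_force'])
o=[]
for im,(x,y) in ((t,(260,130)),(s,(195,150))):
    b=np.array(im['pixels'])[y:y+80,x:x+80].copy()
    b=np.clip(b.astype(float)*1.8,0,255).astype(np.uint8)
    b=cv2.resize(b,None,fx=5,fy=5,interpolation=cv2.INTER_CUBIC)
    for dz,c in((-22,(255,0,0)),(0,(255,255,0)),(51,(0,255,255))):
        u=proj(im,[T[0],T[1],T[2]+dz])[0]; cv2.circle(b,tuple(((u-[x,y]+.5)*5).astype(int)),3,c,1)
    o.append(b)
cv2.imwrite('pics/v6.png',cv2.cvtColor(np.hstack(o),cv2.COLOR_RGB2BGR))
```

```text
[675.32184015 -44.78854018  28.44107227] [-0.43739525  0.61351288 -0.59274687]
```

View pics/v6.png

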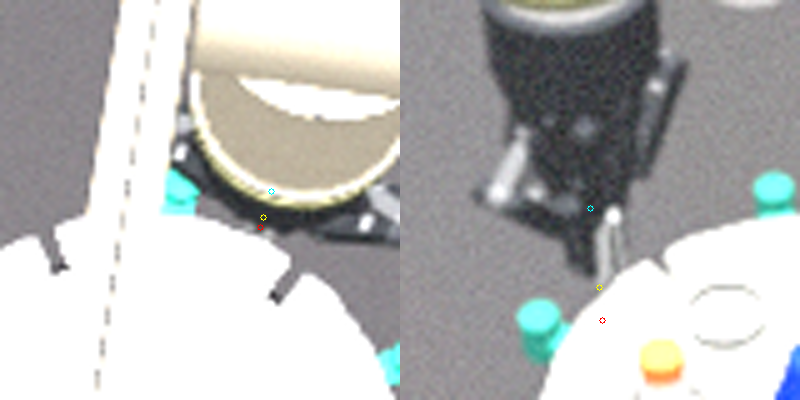

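Call:
drive_tool:
  moves:
    - [[2,3,0],1]
    - [[3,5,0],2]
    - [[4,8,0],3]
    - [[5,10,0],4]
    - [[6,13,0],5]
    - [[7,15,0],6]
    - [[8,17,0],7]
    - [[8.5,20,0],8]

```text
time: 5.78
tool_pos: [683.9, -24.5, 28.3]
tcp_rot: [180.0, -0.0, -13.4]
ft_force: [0.2, -0.1, -0.3]
finger_gap: -0.3
```

Call:
drive_tool:
  moves:
    - [[1,2,0],1]
    - [[1.5,4,0],2]
    - [[2,7,0],3]
    - [[2.5,9,0],4]
    - [[3,11,0],5]
    - [[3.5,14,0],6]
    - [[4,16,0],7]
    - [[4.5,18.5,0],8]

```text
time: 6.45
tool_pos: [688.2, -6.1, 28.3]
tcp_rot: [180.0, 0.0, -5.4]
ft_force: [-0.4, -1.6, 0.2]
finger_gap: 0.5
```

Run:
```python
from m import *
s=snap('side','s5');T=r.sense()['tool_pos'];print(T,r.sense()['ft_force'])
for b in blobs(mask(s,*TEAL)): print(b[0].round(1))
im,(x,y)=s,(195,150)
b=np.array(im['pixels'])[y:y+120,x:x+160].copy()
b=np.clip(b.astype(float)*1.6,0,255).astype(np.uint8)
b=cv2.resize(b,None,fx=5,fy=5,interpolation=cv2.INTER_CUBIC)
cv2.imwrite('pics/v7.png',cv2.cvtColor(b,cv2.COLOR_RGB2BGR))
```

```text
[688.25686892  -5.48499365  28.27327954] [-1.00894126 -1.95687417 -0.22436083]
[263.9 189.5]
[285.8 198.1]
[319.  200.3]
[306.6 214.3]
[220.7 219.9]
[269.  242.1]
[336.5 243.6]
[232.2 265.1]
[293.6 278.7]
```

View pics/v7.png

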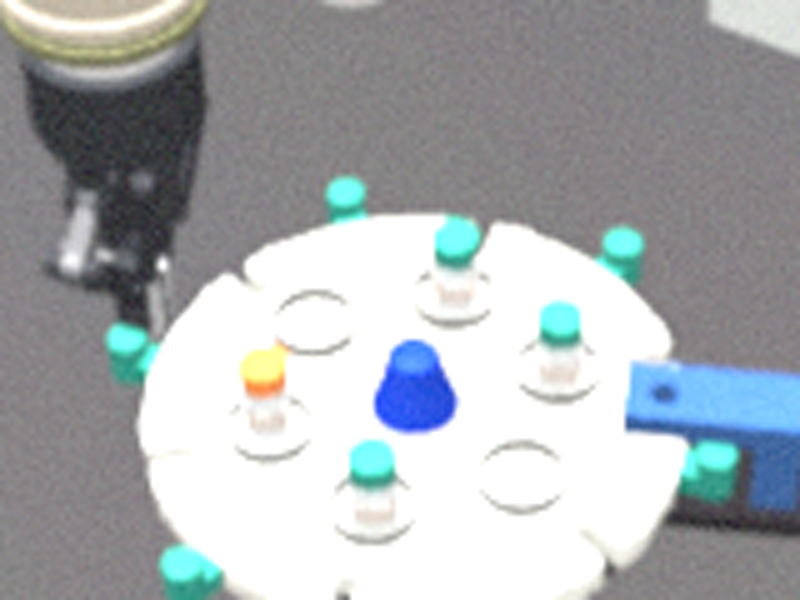

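Run:
```python
from m import *
A=np.array([553.3,13.])
t=snap('top','t5')
P,a=pegs(t,A);print(a.round(2),(a%60).round(2),np.hypot(*(P-A).T).round(1))
for n in notchfit(t,A): print(np.round(n,2),round(n[0]%60,2))
T=r.sense()['tool_pos'][:2]-A;th=np.degrees(np.arctan2(T[1],T[0]));print(np.hypot(*T),th)
cs=[2.8*k for k in range(1,9)]
rr=np.hypot(*T);x=th
def pt(t,q=136.5): return q*np.array([np.cos(np.radians(t)),np.sin(np.radians(t))])
cur=pt(x,rr)
for c in range(7):
    print(round(x,1),[[[round(float(v),1) for v in pt(x+d)-cur],round(d,1)] for d in cs]); x+=cs[-1];cur=pt(x)
```

```text
[ -0.83  58.66 118.71] [59.17 58.66 58.71] [126.6 132.7 132.4]
[28.06  6.   91.25] 28.06
[ 88.17   5.5  131.25] 28.17
[121.78   4.25  25.92] 1.78
[129.78   5.    32.83] 9.78
[250.29   4.25  18.  ] 10.29
[298.35   6.25  57.75] 58.35
[328.68   5.5  124.08] 28.68
136.24771508609174 -7.846519937801143
-7.8 [[[1.0, 6.6], 2.8], [[1.4, 13.2], 5.6], [[1.5, 19.9], 8.4], [[1.3, 26.6], 11.2], [[0.7, 33.2], 14.0], [[-0.1, 39.8], 16.8], [[-1.3, 46.4], 19.6], [[-2.9, 52.9], 22.4]]
14.6 [[[-1.8, 6.4], 2.8], [[-4.0, 12.7], 5.6], [[-6.4, 18.9], 8.4], [[-9.2, 25.0], 11.2], [[-12.2, 30.9], 14.0], [[-15.6, 36.7], 16.8], [[-19.2, 42.3], 19.6], [[-23.0, 47.8], 22.4]]
37.0 [[[-4.1, 5.2], 2.8], [[-8.5, 10.3], 5.6], [[-13.2, 15.1], 8.4], [[-18.0, 19.6], 11.2], [[-23.1, 24.0], 14.0], [[-28.4, 28.0], 16.8], [[-33.8, 31.8], 19.6], [[-39.5, 35.4], 22.4]]
59.4 [[[-5.8, 3.3], 2.8], [[-11.8, 6.2], 5.6], [[-17.9, 8.9], 8.4], [[-24.1, 11.3], 11.2], [[-30.5, 13.3], 14.0], [[-36.9, 15.1], 16.8], [[-43.4, 16.5], 19.6], [[-50.0, 17.7], 22.4]]
81.8 [[[-6.6, 0.8], 2.8], [[-13.3, 1.3], 5.6], [[-19.9, 1.4], 8.4], [[-26.6, 1.2], 11.2], [[-33.3, 0.7], 14.0], [[-39.9, -0.1], 16.8], [[-46.5, -1.3], 19.6], [[-53.0, -2.7], 22.4]]
104.2 [[[-6.4, -1.8], 2.8], [[-12.8, -3.9], 5.6], [[-19.0, -6.3], 8.4], [[-25.1, -9.0], 11.2], [[-31.0, -12.0], 14.0], [[-36.8, -15.3], 16.8], [[-42.5, -18.9], 19.6], [[-47.9, -22.7], 22.4]]
126.6 [[[-5.3, -4.1], 2.8], [[-10.3, -8.5], 5.6], [[-15.1, -13.1], 8.4], [[-19.7, -17.9], 11.2], [[-24.1, -22.9], 14.0], [[-28.2, -28.2], 16.8], [[-32.1, -33.6], 19.6], [[-35.7, -39.3], 22.4]]
```

Call:
drive_tool:
  moves:
    - [[1,6.5,0],3]
    - [[1.5,13,0],6]
    - [[1.5,20,0],8.5]
    - [[1.5,26.5,0],11]
    - [[0.5,33,0],14]
    - [[0,40,0],17]
    - [[-1.5,46.5,0],19.5]
    - [[-3,53,0],22.4]

```text
time: 7.22
tool_pos: [685.4, 47.0, 28.4]
tcp_rot: [180.0, -0.0, 17.0]
ft_force: [1.7, -2.3, -1.5]
finger_gap: -0.2
```

Call:
drive_tool:
  moves:
    - [[-2,6.5,0],3]
    - [[-4,12.5,0],5.5]
    - [[-6.5,19,0],8.5]
    - [[-9,25,0],11]
    - [[-12,31,0],14]
    - [[-15.5,36.5,0],17]
    - [[-19,42.5,0],19.5]
    - [[-23,48,0],22.4]

```text
time: 7.88
tool_pos: [662.1, 94.9, 28.3]
tcp_rot: [180.0, 0.0, 39.4]
ft_force: [-0.2, -3.2, 0.3]
finger_gap: -0.2
```

Call:
drive_tool:
  moves:
    - [[-4,5,0],3]
    - [[-8.5,10.5,0],5.5]
    - [[-13,15,0],8.5]
    - [[-18,19.5,0],11]
    - [[-23,24,0],14]
    - [[-28.5,28,0],17]
    - [[-34,32,0],19.5]
    - [[-39.5,35.5,0],22.4]

```text
time: 8.55
tool_pos: [622.7, 130.4, 28.4]
tcp_rot: [180.0, 0.0, 61.8]
ft_force: [1.0, -2.9, -1.3]
finger_gap: 0.4
```

Run:
```python
from m import *
A=np.array([553.3,13.])
t=snap('top','t6');s=snap('side','s6')
P,a=pegs(t,A);print(a.round(2),(a%60).round(2),np.hypot(*(P-A).T).round(1))
for n in notchfit(t,A): print(np.round(n,2),round(n[0]%60,2))
T=r.sense()['tool_pos'][:2]-A;th=np.degrees(np.arctan2(T[1],T[0]));print(np.hypot(*T),th,r.sense()['tcp_rot'])
a=np.array(t['pixels'])[100:330,180:420];b=np.array(s['pixels'])[130:320,170:400]
cv2.imwrite('pics/v8.png',cv2.cvtColor(np.hstack([cv2.resize(a,(400,383)),cv2.resize(b,(400,383))]),cv2.COLOR_RGB2BGR))
```

```text
[   7.06  -53.15 -113.  ] [7.06 6.85 7.  ] [132.3 132.3 132.1]
[35.22  2.25 32.08] 35.22
[45.62  4.25 35.58] 45.62
[ 96.74   5.75 140.25] 36.74
[147.5    1.75  13.58] 27.5
[158.84   2.5   47.42] 38.84
[180.58   5.5   95.17] 0.58
[191.5    5.75  98.25] 11.5
[217.23   5.25 141.08] 37.23
[277.34   5.5  134.17] 37.34
[337.15   5.5  132.08] 37.15
136.65198578171393 59.798340219294104 [-1.79952797e+02 -8.93742460e-03  6.17452912e+01]
```

View pics/v8.png

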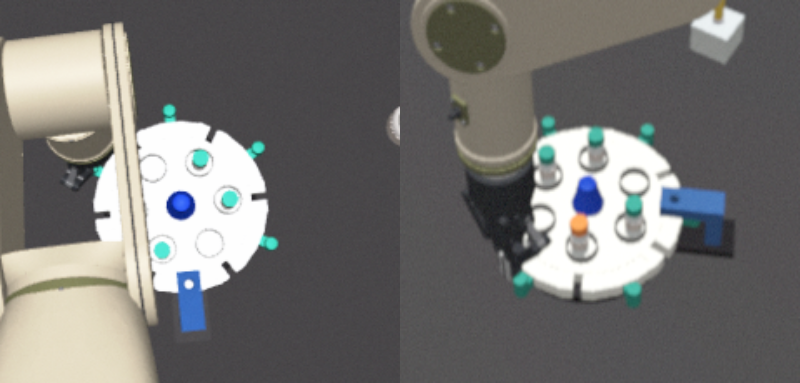

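Call:
drive_tool:
  moves:
    - [[-6,3.5,0],3]
    - [[-12,6,0],5.5]
    - [[-18,9,0],8.5]
    - [[-24,11.5,0],11]
    - [[-30.5,13.5,0],14]
    - [[-37,15,0],17]
    - [[-43.5,16.5,0],19.5]
    - [[-50,17.5,0],22.4]

```text
time: 9.32
tool_pos: [573.3, 147.7, 28.7]
tcp_rot: [179.9, -0.0, 84.1]
ft_force: [1.8, -2.8, -1.5]
finger_gap: -0.3
```

Call:
drive_tool:
  moves:
    - [[-6.5,1,0],3]
    - [[-13.5,1.5,0],5.5]
    - [[-20,1.5,0],8.5]
    - [[-26.5,1,0],11]
    - [[-33.5,0.5,0],14]
    - [[-40,0,0],17]
    - [[-46.5,-1.5,0],19.5]
    - [[-53,-3,0],22.4]

```text
time: 9.98
tool_pos: [520.5, 144.9, 28.8]
tcp_rot: [179.9, -0.0, 106.5]
ft_force: [2.6, -1.0, -1.0]
finger_gap: 0.4
```

Call:
drive_tool:
  moves:
    - [[-6.5,-2,0],3]
    - [[-13,-4,0],5.5]
    - [[-19,-6.5,0],8.5]
    - [[-25,-9,0],11]
    - [[-31,-12,0],14]
    - [[-37,-15.5,0],17]
    - [[-42.5,-19,0],19.5]
    - [[-48,-23,0],22.4]

```text
time: 10.65
tool_pos: [472.7, 122.0, 29.0]
tcp_rot: [179.9, 0.0, 128.9]
ft_force: [3.3, 0.8, -0.1]
finger_gap: -0.0
```

Call:
drive_tool:
  moves:
    - [[-5,-4,0],3]
    - [[-9,-7.5,0],5]
    - [[-13,-11,0],7.5]
    - [[-17,-15,0],9.5]
    - [[-20,-18.5,0],11.5]
    - [[-22,-21,0],13]
    - [[-24,-23,0],14]
    - [[-24,-23,0],14]

```text
time: 11.32
tool_pos: [448.3, 98.8, 28.8]
tcp_rot: [179.9, 0.0, 142.8]
ft_force: [1.0, 0.3, 0.6]
finger_gap: -0.2
```

```bash
cat > look.py <<'E'
from m import *
import sys
A=np.array([553.3,13.]);n=sys.argv[1]
t=snap('top','t'+n);s=snap('side','s'+n)
P,a=pegs(t,A);print(a.round(2),(a%60).round(2),np.hypot(*(P-A).T).round(1))
for q in notchfit(t,A):
    if q[1]>5 and q[2]>110: print(np.round(q,2),round(q[0]%60,2))
T=r.sense()['tool_pos'][:2]-A;th=np.degrees(np.arctan2(T[1],T[0]));print('finger',np.hypot(*T),th,r.sense()['tcp_rot'],r.sense()['ft_force'],r.sense()['time'])
a=np.array(t['pixels'])[100:330,180:420];b=np.array(s['pixels'])[130:320,170:400]
cv2.imwrite('pics/v'+n+'.png',cv2.cvtColor(np.hstack([cv2.resize(a,(400,383)),cv2.resize(b,(400,383))]),cv2.COLOR_RGB2BGR))
E
python3 look.py 9
```

```text
[  28.48  -31.89   88.38  -91.86 -151.7 ] [28.48 28.11 28.38 28.14 28.3 ] [132.4 132.1 133.  132.7 132.6]
[ 58.07   5.5  136.5 ] 58.07
[179.19   7.75 127.92] 59.19
[238.5    5.75 140.75] 58.5
[298.5    5.75 134.75] 58.5
finger 135.82547173431894 140.77292517135984 [1.79974627e+02 1.21625752e-02 1.42759170e+02] [1.22338504 0.36951745 0.99254669] 11.4167
```

View pics/v9.png

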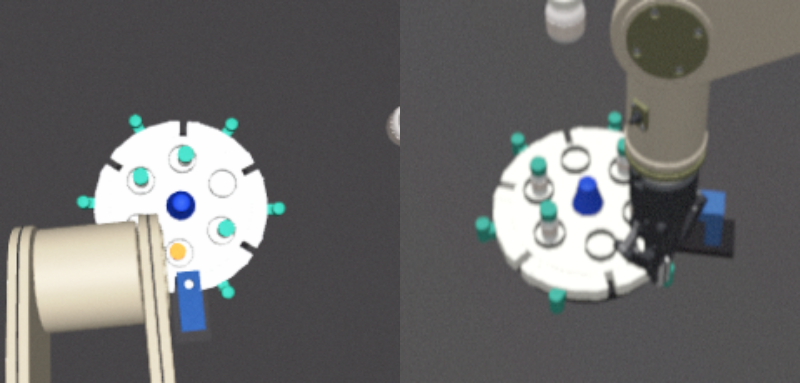

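```bash
python3 -c "
import numpy as np
f=lambda t,q=136:q*np.array([np.cos(np.radians(t)),np.sin(np.radians(t))])
for t in (142.5,144,145.5,146.5,147.2,147.7,148.2): print(t,(f(t)-f(140.8)).round(1))"
```

```text
142.5 [-2.5 -3.2]
144 [-4.6 -6. ]
145.5 [-6.7 -8.9]
146.5 [ -8.  -10.9]
147.2 [ -8.9 -12.3]
147.7 [ -9.6 -13.3]
148.2 [-10.2 -14.3]
```

Call:
drive_tool:
  moves:
    - [[-2.5,-3,0],1.5]
    - [[-4.5,-6,0],3]
    - [[-6,-8,0],4.5]
    - [[-7.5,-10,0],5.5]
    - [[-8.5,-11.5,0],6]
    - [[-9,-12.5,0],6.5]
    - [[-9.5,-13,0],6.5]
    - [[-9.5,-13,0],6.5]

```text
time: 12.08
tool_pos: [438.4, 85.8, 28.4]
tcp_rot: [180.0, 0.0, 149.3]
ft_force: [2.0, 1.4, 1.5]
finger_gap: -0.1
```

```bash
python3 look.py 10
```

```text
[ -25.13   35.15  -85.14   95.08 -145.05] [34.87 35.15 34.86 35.08 34.95] [132.4 132.1 132.1 132.7 132.4]
[  5.     5.75 133.25] 5.0
[ 64.84   5.5  135.08] 4.84
[187.1   14.75 133.  ] 7.1
[245.34   5.5  138.92] 5.34
[305.18   5.5  134.5 ] 5.18
finger 136.18625840426833 147.64935660889594 [-1.79996721e+02 -6.74654047e-03  1.49330159e+02] [1.40979921 0.53900258 1.64680984] 12.1833
```

Call:
drive_tool:
  moves:
    - [[-0.3,-0.5,0],0]
    - [[-0.6,-1,0],0]
    - [[-0.9,-1.4,0],0]
    - [[-0.9,-1.4,0],0]
    - [[-0.9,-1.4,0],0]
    - [[2,3,0],0]
    - [[5,8,0],0]
    - [[8,13,0],0]

```text
time: 12.85
tool_pos: [446.0, 99.2, 28.0]
tcp_rot: [-180.0, -0.0, 149.3]
ft_force: [0.2, -0.5, -0.2]
finger_gap: 0.0
```

Call:
drive_tool:
  moves:
    - [[-5,3,10],0]
    - [[-10,6,25],0]
    - [[-15,10,50],0]
    - [[-15,10,80],0]
    - [[-15,10,110],0]
    - [[-15,5,140],-6]
    - [[-15,-5,165],-12]
    - [[-15,-20,180],-18]
  fingers: 50

```text
time: 13.52
tool_pos: [432.4, 79.7, 211.7]
tcp_rot: [179.8, 0.1, 131.2]
ft_force: [0.1, -0.6, 0.4]
finger_gap: 50.1
```

```bash
python3 look.py 11
python3 - <<'E'
from m import *
t=load('top0');s=load('side0')
def tri(a,b):
    c1,d1=ray(t,a);c2,d2=ray(s,b);d1=d1[0]/np.linalg.norm(d1);d2=d2[0]/np.linalg.norm(d2)
    x=np.linalg.lstsq(np.c_[d1,-d2],c2-c1,rcond=None)[0]; p,q=c1+x[0]*d1,c2+x[1]*d2; return (p+q)/2,np.linalg.norm(p-q)
bt=[b for b in blobs(mask(t,*YEL)) if b[0][0]>400][0]; bs=[b for b in blobs(mask(s,*YEL)) if b[0][1]<150][0]
print(bt[0],bs[0],tri(bt[0],bs[0]))
for im,c in((t,(441,273)),(s,(352,143))):
    m=roi(mask(im,(0,0,120),(180,60,255)),c,22); cs,_=cv2.findContours(m,cv2.RETR_EXTERNAL,cv2.CHAIN_APPROX_SIMPLE); k=max(cs,key=cv2.contourArea);print(cv2.minAreaRect(k), plane(im,cv2.minAreaRect(k)[0],40))
x,y=415,245;b=np.array(t['pixels'])[y:y+55,x:x+55];x,y=325,110;c=np.array(s['pixels'])[y:y+55,x:x+55]
cv2.imwrite('pics/pin.png',cv2.cvtColor(cv2.resize(np.hstack([b,c]),None,fx=7,fy=7,interpolation=cv2.INTER_CUBIC),cv2.COLOR_RGB2BGR))
E
```

```text
[ -24.29   35.8   -84.41   95.9  -144.4 ] [35.71 35.8  35.59 35.9  35.6 ] [132.  132.1 132.1 132.8 132.1]
[  5.74   5.5  132.92] 5.74
[ 65.43   5.75 134.08] 5.43
[245.93   5.5  140.  ] 5.93
[305.9   5.5 134.5] 5.9
finger 136.53120076308034 151.49506548610807 [179.77251674   0.22149261 131.12586651] [ 0.57640467 -0.53187417  0.37458386] 13.6167
[448.8974359  272.12820513] [353.14705882 132.26470588] (array([ 440.54891734, -351.10028737,   61.83980543]), np.float64(1.25012697477275))
((442.2500305175781, 272.75), (27.51181411743164, 26.56313133239746), 18.434947967529297) [[ 438.79400993 -343.73160736   40.        ]]
((351.24658203125, 144.84246826171875), (29.37732696533203, 26.919464111328125), 20.556045532226562) [[ 440.69760753 -324.73893263   40.        ]]
```

View pics/pin.png

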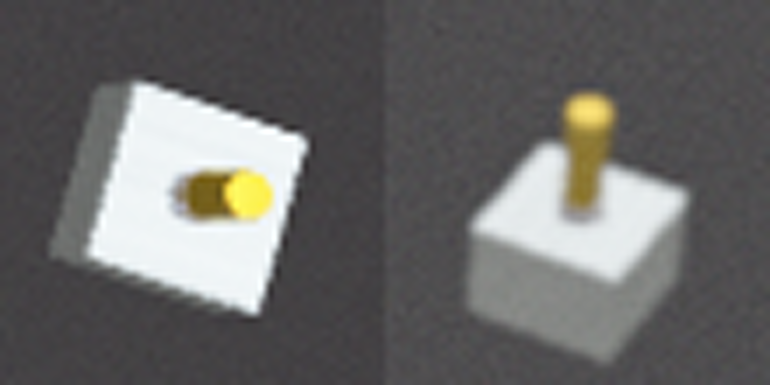

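View pics/v11.png

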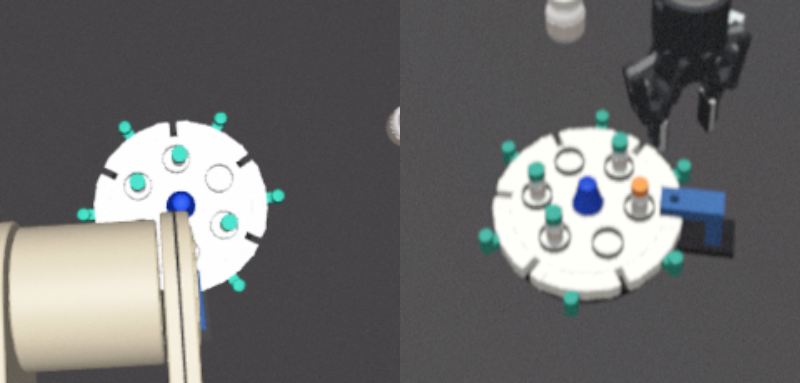

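Run:
```python
from m import *
t=load('top0');s=load('side0')
def tri(a,b):
    c1,d1=ray(t,a);c2,d2=ray(s,b);d1=d1[0]/np.linalg.norm(d1);d2=d2[0]/np.linalg.norm(d2)
    x=np.linalg.lstsq(np.c_[d1,-d2],c2-c1,rcond=None)[0]; p,q=c1+x[0]*d1,c2+x[1]*d2; return (p+q)/2,np.linalg.norm(p-q)
print('pin top',plane(t,[450.3,272.9],87),plane(s,[354,125.7],87),tri([450.3,272.9],[354,125.7]))
print('block c',plane(t,[442.8,272.8],40),plane(s,[351.9,141],40))
# block corners top view / side view crop coords
ct=np.array([(138,80),(305,140),(262,315),(88,258)])/7+[415,245]-.4
cs=np.array([(548-385,143),(690-385,195),(614-385,283),(470-385,225)])/7+[325,110]-.4
for c,im in((ct,t),(cs,s)):
    Q=plane(im,c,40);print(Q.round(1),Q.mean(0),np.linalg.norm(np.diff(np.r_[Q,Q[:1]],axis=0),axis=1).round(1))
# gripper
s=load('s11'); se=r.sense(); T=se['tool_pos'];M=R.from_euler('xyz',se['tcp_rot'],degrees=True).as_matrix()
print(T,se['tcp_rot'])
x,y=280,120;b=np.array(s['pixels'])[y:y+110,x:x+110].copy();b=cv2.resize(np.clip(b*1.6,0,255).astype(np.uint8),None,fx=5,fy=5,interpolation=cv2.INTER_CUBIC)
for sg in(-1,1):
  for z,c in((22,(255,0,0)),(0,(255,255,0)),(-20,(0,255,0))):
    u=proj(s,T+M@[0,sg*25,z])[0];cv2.circle(b,tuple(((u-[x,y]+.5)*5).astype(int)),4,c,1)
cv2.imwrite('pics/g.png',cv2.cvtColor(b,cv2.COLOR_RGB2BGR))
```

```text
pin top [[ 437.97239001 -344.63137775   87.        ]] [[ 440.22387783 -345.85338209   87.        ]] (array([ 439.00847816, -343.91975577,   88.52027596]), np.float64(2.109712816438972))
block c [[ 438.67247238 -345.0284177    40.        ]] [[ 441.3726549  -341.41765482   40.        ]]
[[ 477.4 -326.5   40. ]
 [ 457.4 -382.4   40. ]
 [ 400.1 -365.3   40. ]
 [ 419.  -307.5   40. ]] [ 438.47594307 -345.42040675   40.        ] [59.4 59.8 60.9 61.4]
[[ 459.  -387.    40. ]
 [ 401.1 -366.8   40. ]
 [ 422.2 -306.8   40. ]
 [ 480.1 -329.    40. ]] [ 440.55439685 -347.41630683   40.        ] [61.3 63.6 62.  61.7]
[433.3196555   78.15739186 211.78802544] [179.77251674   0.22149261 131.12586651]
```

View pics/g.png

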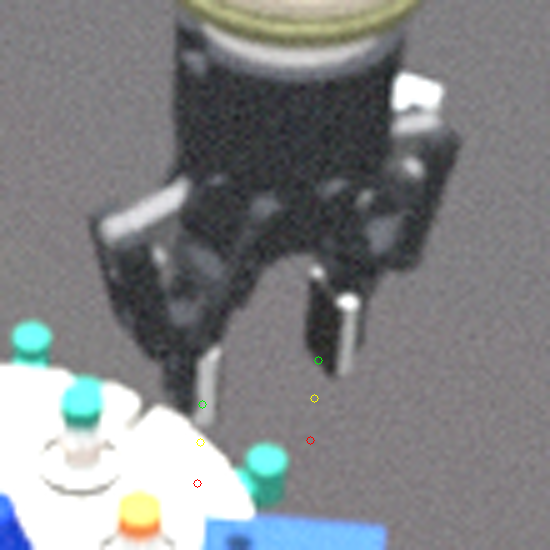

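Call:
drive_tool:
  moves:
    - [[1,-25,0],-7]
    - [[1,-60,0],-14]
    - [[2,-100,0],-21]
    - [[3,-140,0],-28]
    - [[4,-180,0],-35]
    - [[5,-220,0],-42]
    - [[6,-260,0],-49]
    - [[6,-300,0],-56]
  fingers: 45

```text
time: 14.28
tool_pos: [436.9, -222.2, 206.7]
tcp_rot: [-179.9, -0.1, 75.2]
ft_force: [0.7, 1.1, -0.4]
finger_gap: 45.0
```

Call:
drive_tool:
  moves:
    - [[0,-35,0],-7]
    - [[0,-65,0],-14]
    - [[0,-90,-5],-21]
    - [[0,-110,-15],-28]
    - [[0,-120,-25],-35]
    - [[0,-123.5,-40],-42]
    - [[0,-123.5,-55],-49]
    - [[0,-123.5,-65],-56]

```text
time: 14.95
tool_pos: [436.6, -343.4, 139.6]
tcp_rot: [-179.8, 0.1, 19.1]
ft_force: [0.6, 0.5, -0.0]
finger_gap: 45.3
```

Call:
drive_tool:
  moves:
    - [[0,0,-10],-6.5]
    - [[0,0,-20],-13.5]
    - [[0,0,-30],-13.5]
    - [[0,0,-40],-13.5]
    - [[0,0,-45],-13.5]
    - [[0,0,-45],-13.5]
    - [[0,0,-45],-13.5]
    - [[0,0,-45],-13.5]

```text
time: 15.62
tool_pos: [437.7, -344.9, 98.9]
tcp_rot: [180.0, -0.0, 5.9]
ft_force: [0.1, -0.3, 0.5]
finger_gap: 45.1
```

```bash
cat > gl.py <<'E'
from m import *
import sys
n=sys.argv[1]; w=[int(v) for v in sys.argv[2:6]]; gap=float(sys.argv[6])
t=snap('top','t'+n);s=snap('side','s'+n);se=r.sense();T=se['tool_pos'];M=R.from_euler('xyz',se['tcp_rot'],degrees=True).as_matrix()
print(T,se['tcp_rot'],se['ft_force'],se['finger_gap'],se['time']);o=[]
for im,(x,y) in((t,w[:2]),(s,w[2:])):
  b=np.array(im['pixels'])[y:y+80,x:x+80].copy();b=cv2.resize(np.clip(b*1.5,0,255).astype(np.uint8),None,fx=5,fy=5,interpolation=cv2.INTER_CUBIC)
  for sg in(-1,1):
   for z,c in((22,(255,0,0)),(0,(255,255,0)),(-20,(0,255,0))):
    u=proj(im,T+M@[0,sg*gap/2,z])[0];cv2.circle(b,tuple(((u-[x,y]+.5)*5).astype(int)),3,c,1)
  o.append(b)
cv2.imwrite('pics/g%s.png'%n,cv2.cvtColor(np.hstack(o),cv2.COLOR_RGB2BGR))
E
python3 gl.py 12 405 230 310 85 45
```

```text
[ 437.74360871 -345.15210209   99.22367454] [ 1.79931541e+02 -5.70656272e-02  5.89628478e+00] [-0.34218421  0.11609985  0.20270802] 45.11128173656405 15.7167
```

View pics/g12.png

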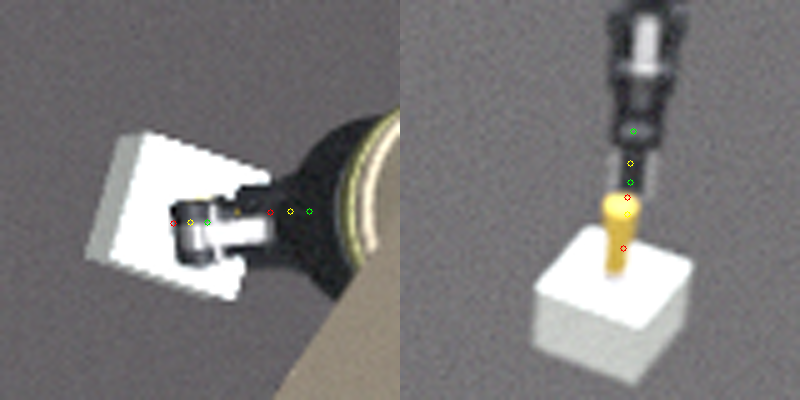

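Call:
drive_tool:
  moves:
    - [[0.5,0,-5],0]
    - [[0.5,0,-10],0]
    - [[1,0,-15],0]
    - [[1,0,-20],0]
    - [[1,0,-25],0]
    - [[1,0,-30],0]
    - [[1,0,-33],0]
    - [[1,0,-33],0]

```text
time: 16.38
tool_pos: [437.7, -344.2, 64.1]
tcp_rot: [-179.9, 0.1, 5.9]
ft_force: [0.5, 0.4, -0.6]
finger_gap: 45.2
```

```bash
python3 gl.py 13 405 230 310 85 45
```

```text
[ 438.22575831 -344.60264038   65.17737837] [-1.79984248e+02  1.06235760e-02  5.85724100e+00] [ 0.49003688  0.16063818 -0.49827541] 45.02189866143784 16.4833
```

View pics/g13.png

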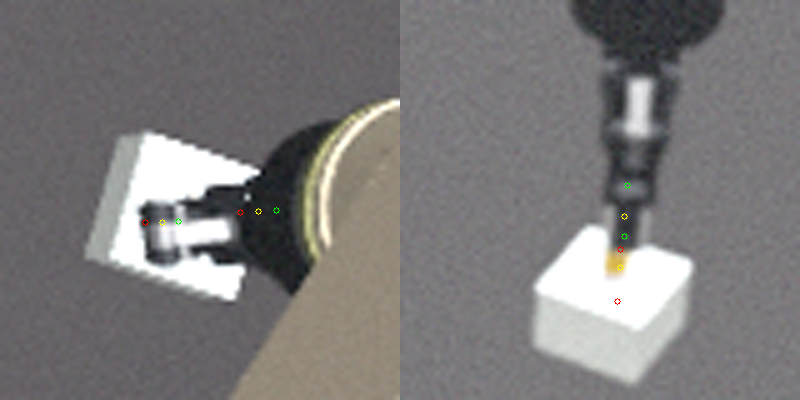

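Call:
drive_tool:
  moves:
    - [[0.5,-0.5,-5],0]
    - [[0.5,-0.5,-10],0]
    - [[0.5,-0.5,-14],0]
    - [[0.5,-0.5,-17],0]
    - [[0.5,-0.5,-17],0]
    - [[0.5,-0.5,-17],0]
    - [[0.5,-0.5,-17],0]
    - [[0.5,-0.5,-17],0]

```text
time: 17.15
tool_pos: [439.0, -345.3, 48.6]
tcp_rot: [180.0, -0.0, 5.9]
ft_force: [-0.2, -0.7, -0.6]
finger_gap: 45.0
```

Call:
drive_tool:
  moves:
    - [[0,0,0],0]
    - [[0,0,0],0]
    - [[0,0,0],0]
    - [[0,0,0],0]
    - [[0,0,0],0]
    - [[0,0,0],0]
    - [[0,0,0],0]
    - [[0,0,0],0]
  fingers: 10
  squeeze: 25

```text
time: 17.82
tool_pos: [438.9, -345.3, 48.5]
tcp_rot: [180.0, -0.0, 5.9]
ft_force: [-0.2, 0.7, 2.3]
finger_gap: 14.8
```

```bash
python3 gl.py 14 405 230 310 85 16; python3 -c "
from bench import r;s=r.sense();print(s['wrist_torque'])"
```

```text
[ 438.90123954 -345.29058242   48.49066252] [ 1.79986828e+02 -1.41424644e-02  5.85059273e+00] [-0.02810906  0.8635775   3.74611858] 15.324008129083085 17.9167
[ 0.04347921 -0.00343485 -0.03616213]
```

View pics/g14.png

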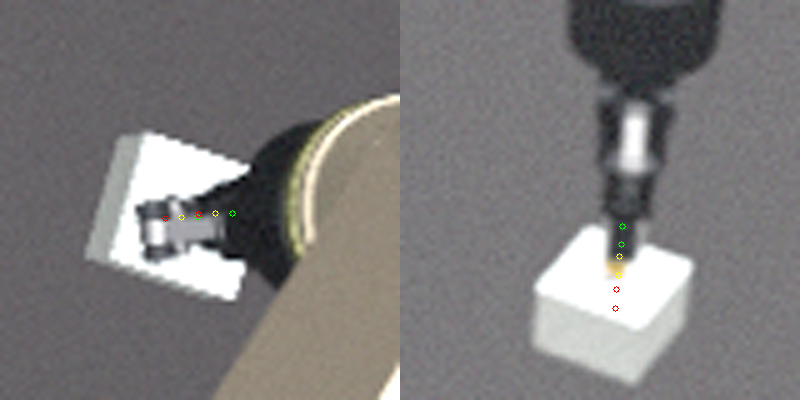

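Call:
drive_tool:
  moves:
    - [[0,0,2],0]
    - [[0,0,6],0]
    - [[0,0,14],0]
    - [[0,0,26],0]
    - [[0,0,42],0]
    - [[0,0,60],0]
    - [[0,0,74],0]
    - [[0,0,80],0]

```text
time: 18.58
tool_pos: [440.1, -346.4, 132.2]
tcp_rot: [179.8, -0.2, 5.9]
ft_force: [0.8, -0.4, 0.5]
finger_gap: 14.9
```

```bash
python3 gl.py 15 405 230 310 85 16
```

```text
[ 439.8246629  -346.17980428  130.75789413] [ 1.79827259e+02 -1.47489393e-01  5.85532003e+00] [ 0.0744125  -0.07004227 -1.412288  ] 14.980557668472843 18.6833
```

View pics/g15.png

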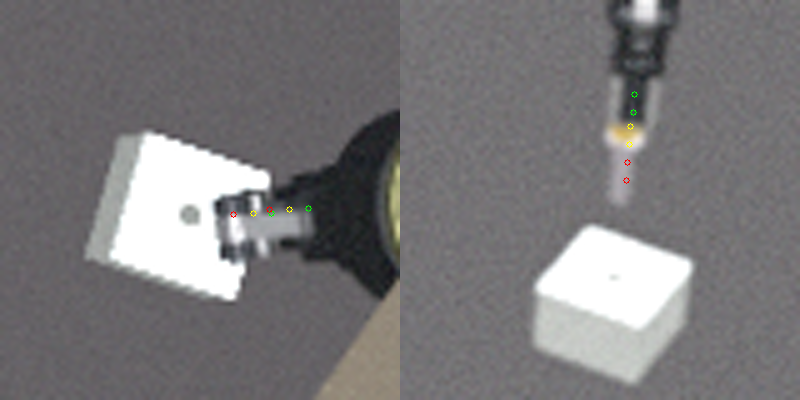

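Run:
```python
from m import *
t=load('t15');s=load('s15')
def dark(im,c,rad=5):
    g=cv2.cvtColor(np.array(im['pixels']),cv2.COLOR_RGB2GRAY).astype(float);y,x=np.mgrid[:g.shape[0],:g.shape[1]];d=np.hypot(x-c[0],y-c[1])
    ref=np.median(g[(d<rad+2)]);k=np.clip(ref-8-g,0,None)*(d<rad-1);return np.array([(k*x).sum(),(k*y).sum()])/k.sum()
for im,c in((t,(442.6,272.4)),(s,(352.8,140.2))):
    u=dark(im,c);print(u,plane(im,u,40))
t0=load('t0') if 0 else load('top0'); ho=[]
for n in('top0','t6','t9','t5','t3'):
    im=load(n); h=hole(im,(293,270.4)); H=plane(im,h,60)[0]; print(n,h,H[:2].round(2), np.degrees(np.arctan2(H[1]-13,H[0]-553.3))%360)
for n in('side0','s11','s15','s6'):
    im=load(n); h=hole(im,(327.6,228.4)); H=plane(im,h,60)[0]; print(n,h,H[:2].round(2))
```

```text
[442.51523297 272.53136201] [[ 439.29303848 -344.37959455   40.        ]]
[352.26464646 139.98585859] [[ 441.05362185 -345.98650594   40.        ]]
top0 [292.94238175 270.18237303] [444.68   2.18] 185.69074106092248
t6 [292.93373596 270.18576324] [444.67   2.2 ] 185.68022686648405
t9 [292.93118109 270.18509557] [444.67   2.2 ] 185.6773128590306
t5 [nan nan] [nan nan] nan
t3 [nan nan] [nan nan] nan
side0 [327.36706587 228.23173653] [446.71   1.59]
s11 [327.24438202 228.22752809] [446.97   1.64]
s15 [327.28507663 228.2075584 ] [446.9    1.56]
s6 [327.33623188 228.16666667] [446.81   1.42]m.py:14: RuntimeWarning: invalid value encountered in divide
  return np.array([(k*x).sum(),(k*y).sum()])/k.sum()
```

Call:
drive_tool:
  moves:
    - [[0,15,0],0]
    - [[1,40,0],0]
    - [[2,75,0],0]
    - [[2,112,0],0]
    - [[3,150,0],0]
    - [[4,188,0],0]
    - [[4,226,0],0]
    - [[5,262,0],0]

```text
time: 19.35
tool_pos: [442.6, -81.1, 127.3]
tcp_rot: [-180.0, 0.1, 5.8]
ft_force: [0.6, -0.3, -0.0]
finger_gap: 15.0
```

Call:
drive_tool:
  moves:
    - [[0,30,0],0]
    - [[0,55,0],0]
    - [[0,72,-5],0]
    - [[0,82,-10],0]
    - [[0,85,-12],0]
    - [[0,85,-12],0]
    - [[0,85,-12],0]
    - [[0,85,-12],0]

```text
time: 20.02
tool_pos: [443.8, 0.9, 116.3]
tcp_rot: [180.0, 0.0, 5.8]
ft_force: [0.6, -0.6, -0.6]
finger_gap: 15.4
```

```bash
python3 gl.py 16 260 230 290 170 16
python3 - <<'E'
from m import *
t=load('t16');s=load('s16')
for n,im,(x,y,w,h) in(('a',t,(200,140,180,170)),('b',s,(250,150,130,120))):
    cv2.imwrite('pics/z%s.png'%n,cv2.cvtColor(cv2.resize(np.array(im['pixels'])[y:y+h,x:x+w],None,fx=4.5,fy=4.5,interpolation=cv2.INTER_CUBIC),cv2.COLOR_RGB2BGR))
E
```

```text
[444.01476781   0.87725087 116.51513106] [ 1.79986460e+02 -1.50333315e-02  5.77382852e+00] [-0.1024135   0.60328769 -0.39610581] 14.794054265339343 20.1167
```

View pics/zb.png

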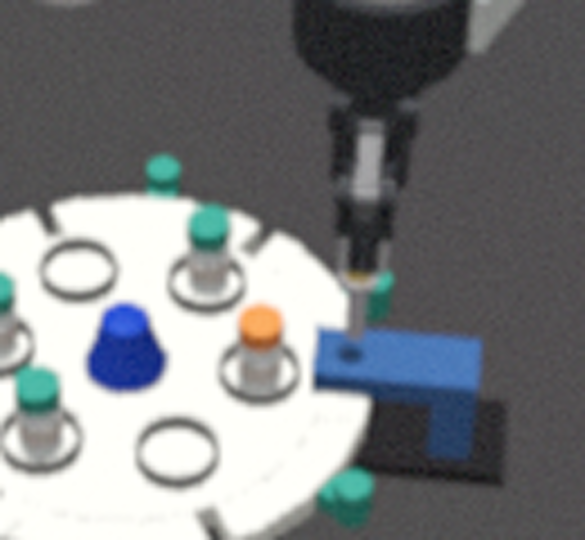

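View pics/g16.png

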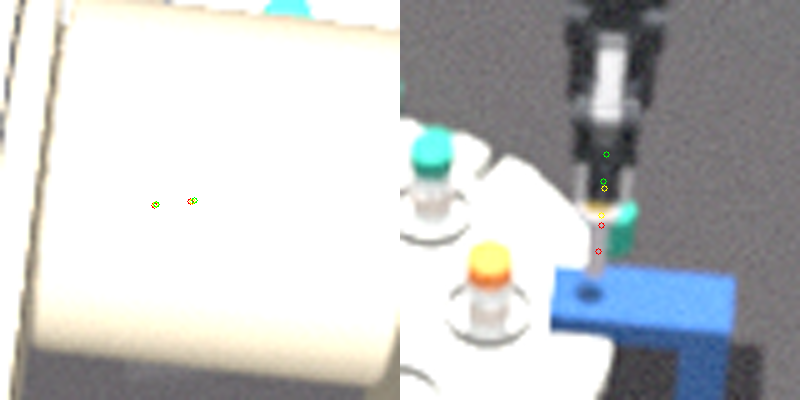

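Run:
```python
from m import *
s=load('s16')
x,y=315,195;b=np.array(s['pixels'])[y:y+45,x:x+45]
b=cv2.resize(b,None,fx=13,fy=13,interpolation=cv2.INTER_CUBIC)
for z,c in((60,(255,0,0)),(72,(255,255,0)),(92,(0,255,0))):
    for X in (446.85,):
        u=proj(s,[X,1.6,z])[0];print(z,u);cv2.circle(b,tuple(((u-[x,y]+.5)*13).astype(int)),4,c,1)
cv2.imwrite('pics/zc.png',cv2.cvtColor(b,cv2.COLOR_RGB2BGR))
```

```text
60 [327.30416212 228.22344886]
72 [327.58050958 224.45345848]
92 [328.04904907 218.04143689]
```

View pics/zc.png

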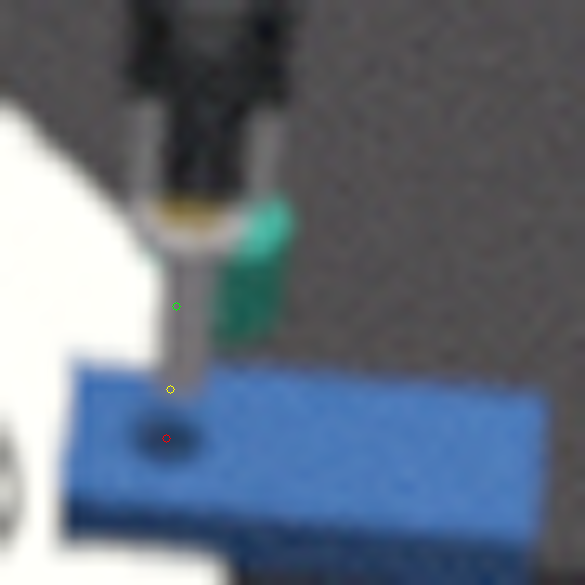

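Call:
drive_tool:
  moves:
    - [[1,0.5,-1],0]
    - [[2,1,-3],0]
    - [[2,1,-5],0]
    - [[2,1,-7],0]
    - [[2,1,-9],0]
    - [[2,1,-11],0]
    - [[2,1,-13],0]
    - [[2,1,-14],0]

```text
time: 20.78
tool_pos: [445.6, 2.8, 101.9]
tcp_rot: [180.0, 0.0, 5.9]
ft_force: [-0.6, -0.8, -0.8]
finger_gap: 14.7
```

```bash
cat > zz.py <<'E'
from m import *
import sys
s=snap('side','s'+sys.argv[1]);se=r.sense();print(se['tool_pos'],se['ft_force'],se['wrist_torque'],se['finger_gap'],se['time'])
x,y=315,195;b=np.array(s['pixels'])[y:y+45,x:x+45]
b=cv2.resize(b,None,fx=13,fy=13,interpolation=cv2.INTER_CUBIC)
cv2.imwrite('pics/zz%s.png'%sys.argv[1],cv2.cvtColor(b,cv2.COLOR_RGB2BGR))
E
python3 zz.py 17
```

```text
[445.51589562   2.79740071 101.84472645] [-0.48360104 -0.06038272 -0.96702821] [-0.11035745  0.02030621 -0.0348205 ] 15.10960225473678 20.8333
```

View pics/zz17.png

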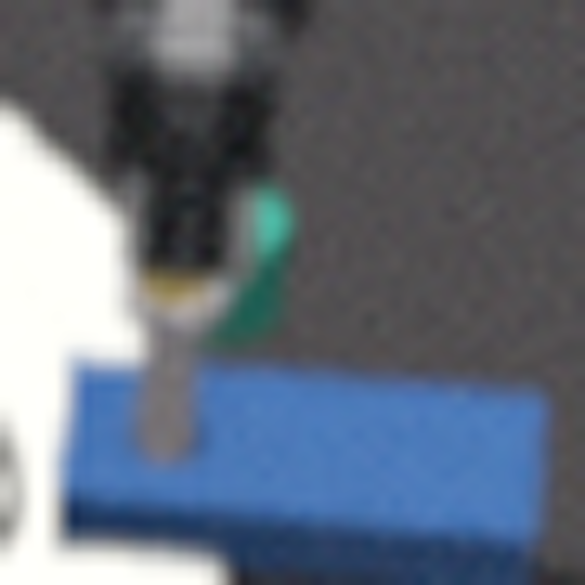

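Call:
drive_tool:
  moves:
    - [[0,-0.5,-1],0]
    - [[0,-0.5,-2],0]
    - [[0,-0.5,-3],0]
    - [[0,-0.5,-4],0]
    - [[0,-0.5,-4],0]
    - [[0,-0.5,-4],0]
    - [[0,-0.5,-4],0]
    - [[0,-0.5,-4],0]

```text
time: 21.5
tool_pos: [445.8, 2.3, 98.4]
tcp_rot: [180.0, -0.0, 5.9]
ft_force: [0.2, 0.4, -1.0]
finger_gap: 14.9
```

```bash
python3 zz.py 18
```

```text
[445.82822404   2.31732741  98.38875741] [ 0.22100364  0.20965596 -0.89953239] [ 0.00581989 -0.03097022  0.006927  ] 15.235541769353487 21.55
```

View pics/zz18.png

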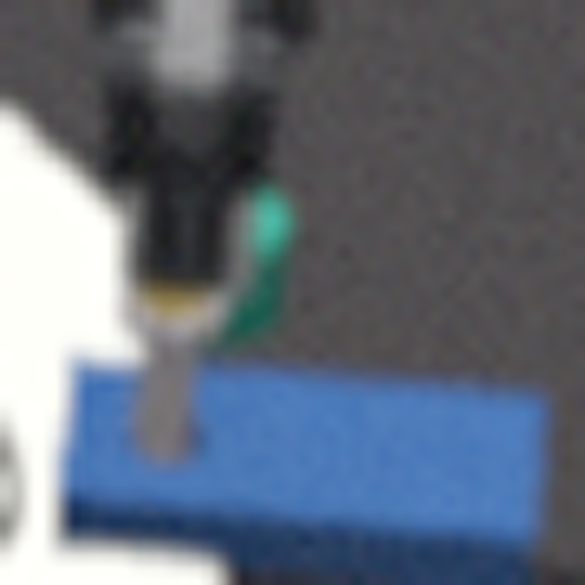

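Call:
drive_tool:
  moves:
    - [[0,0,-1.5],0]
    - [[0,0,-3],0]
    - [[0,0,-4.5],0]
    - [[0,0,-6],0]
    - [[0,0,-7],0]
    - [[0,0,-8],0]
    - [[0,0,-8],0]
    - [[0,0,-8],0]

```text
time: 22.22
tool_pos: [445.7, 2.3, 90.2]
tcp_rot: [-180.0, 0.0, 5.9]
ft_force: [-0.0, -0.1, -0.5]
finger_gap: 15.1
```

```bash
python3 zz.py 19
```

```text
[445.81582578   2.31157672  90.34432964] [-0.38638551  1.05136615 -0.61585575] [ 0.01496404 -0.00506097  0.01153735] 14.953331838154432 22.2667
```

View pics/zz19.png

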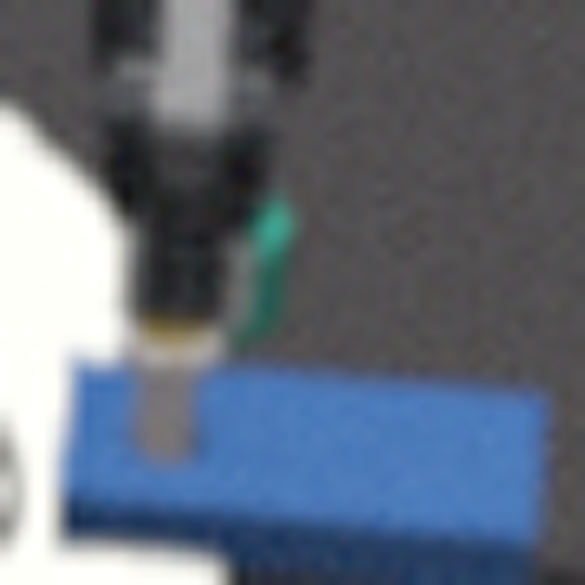

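Call:
drive_tool:
  moves:
    - [[0,0,-1.5],0]
    - [[0,0,-3],0]
    - [[0,0,-4.5],0]
    - [[0,0,-6],0]
    - [[0,0,-7],0]
    - [[0,0,-7.5],0]
    - [[0,0,-7.5],0]
    - [[0,0,-7.5],0]

```text
time: 22.93
tool_pos: [445.8, 2.3, 82.8]
tcp_rot: [180.0, 0.0, 5.9]
ft_force: [-0.2, -1.2, -0.4]
finger_gap: 15.4
```

Call:
drive_tool:
  moves:
    - [[0,0,-0.5],0]
    - [[0,0,-1],0]
    - [[0,0,-1.5],0]
    - [[0,0,-2],0]
    - [[0,0,-2.5],0]
    - [[0,0,-2.5],0]
    - [[0,0,-2.5],0]
    - [[0,0,-2.5],0]

```text
time: 23.6
tool_pos: [445.8, 2.3, 80.3]
tcp_rot: [-180.0, 0.0, 5.8]
ft_force: [-0.7, 0.1, 0.1]
finger_gap: 15.4
```

Call:
drive_tool:
  moves:
    - [[0,0,-0.3],0]
    - [[0,0,-0.6],0]
    - [[0,0,-0.9],0]
    - [[0,0,-1.2],0]
    - [[0,0,-1.5],0]
    - [[0,0,-1.5],0]
    - [[0,0,-1.5],0]
    - [[0,0,-1.5],0]

```text
time: 24.27
tool_pos: [445.8, 2.3, 78.8]
tcp_rot: [180.0, 0.0, 5.9]
ft_force: [0.9, 0.7, -0.8]
finger_gap: 15.2
```

Call:
drive_tool:
  moves:
    - [[0,0,-0.3],0]
    - [[0,0,-0.6],0]
    - [[0,0,-0.9],0]
    - [[0,0,-1.2],0]
    - [[0,0,-1.5],0]
    - [[0,0,-1.5],0]
    - [[0,0,-1.5],0]
    - [[0,0,-1.5],0]

```text
time: 24.93
tool_pos: [445.8, 2.3, 77.3]
tcp_rot: [180.0, 0.0, 5.9]
ft_force: [0.6, -0.5, -1.1]
finger_gap: 15.2
```

```bash
python3 zz.py 20
```

```text
[445.80677872   2.3299103   77.33524131] [ 0.62264665 -0.02119229 -0.08683584] [0.02746118 0.03516501 0.06038358] 15.095218648343877 24.9833
```

View pics/zz20.png

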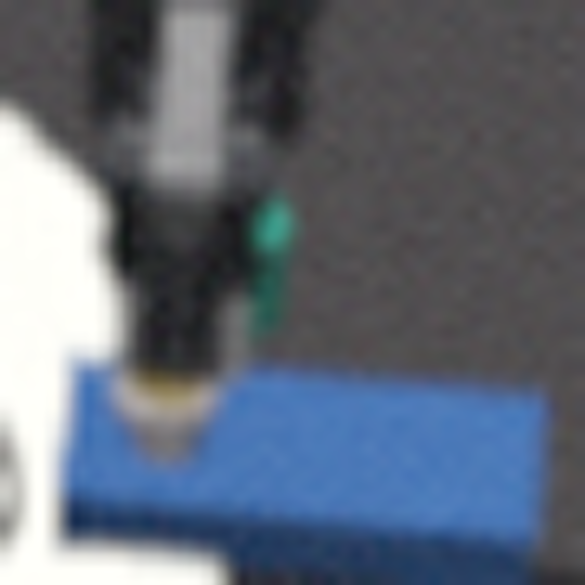

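Call:
drive_tool:
  moves:
    - [[0,0,-0.4],0]
    - [[0,0,-0.8],0]
    - [[0,0,-1.2],0]
    - [[0,0,-1.6],0]
    - [[0,0,-2],0]
    - [[0,0,-2],0]
    - [[0,0,-2],0]
    - [[0,0,-2],0]

```text
time: 25.65
tool_pos: [445.8, 2.3, 75.3]
tcp_rot: [180.0, -0.0, 5.9]
ft_force: [0.3, -0.2, -1.2]
finger_gap: 15.0
```

Call:
drive_tool:
  moves:
    - [[0,0,-0.4],0]
    - [[0,0,-0.8],0]
    - [[0,0,-1.2],0]
    - [[0,0,-1.6],0]
    - [[0,0,-2],0]
    - [[0,0,-2],0]
    - [[0,0,-2],0]
    - [[0,0,-2],0]

```text
time: 26.32
tool_pos: [445.8, 2.3, 73.3]
tcp_rot: [-180.0, 0.0, 5.9]
ft_force: [0.2, 0.2, -0.5]
finger_gap: 14.9
```

```bash
python3 zz.py 21
```

```text
[445.80880873   2.32106365  73.33810656] [-0.18932936 -0.13960887 -0.13424731] [-0.00023301  0.01575217  0.0477518 ] 15.073013141474485 26.3667
```

View pics/zz21.png

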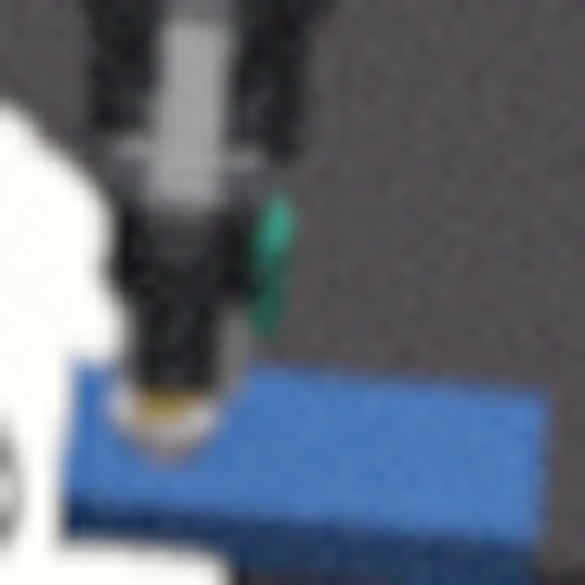

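Call:
drive_tool:
  moves:
    - [[0,0,-0.5],0]
    - [[0,0,-1],0]
    - [[0,0,-1.5],0]
    - [[0,0,-2],0]
    - [[0,0,-2.5],0]
    - [[0,0,-3],0]
    - [[0,0,-3],0]
    - [[0,0,-3],0]

```text
time: 27.03
tool_pos: [445.7, 2.3, 70.3]
tcp_rot: [180.0, 0.0, 5.9]
ft_force: [-0.5, 0.2, -1.1]
finger_gap: 14.9
```

```bash
python3 zz.py 22
```

```text
[445.77080617   2.3117656   70.29735322] [ 0.61070998  0.07517526 -0.35263005] [-0.09770182  0.03123923  0.00879922] 15.035232965730282 27.0833
```

View pics/zz22.png

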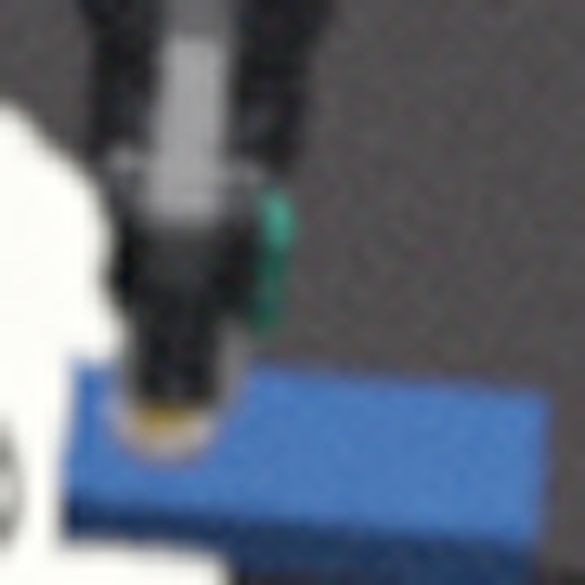

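Call:
drive_tool:
  moves:
    - [[0,0,-0.3],0]
    - [[0,0,-0.6],0]
    - [[0,0,-0.9],0]
    - [[0,0,-1.2],0]
    - [[0,0,-1.2],0]
    - [[0,0,-1.2],0]
    - [[0,0,-1.2],0]
    - [[0,0,-1.2],0]

```text
time: 27.75
tool_pos: [445.8, 2.3, 69.1]
tcp_rot: [-180.0, 0.0, 5.9]
ft_force: [0.3, 0.1, -0.4]
finger_gap: 15.1
```

Call:
drive_tool:
  moves:
    - [[0,0,0],0]
    - [[0,0,0],0]
    - [[0,0,0],0]
    - [[0,0,0],0]
    - [[0,0,0],0]
    - [[0,0,0],0]
    - [[0,0,0],0]
    - [[0,0,0],0]
  fingers: 40

```text
time: 28.42
tool_pos: [445.8, 2.3, 69.1]
tcp_rot: [180.0, -0.0, 5.9]
ft_force: [-0.4, -0.4, -0.2]
finger_gap: 39.9
```

Call:
drive_tool:
  moves:
    - [[0,0,3],0]
    - [[0,0,10],0]
    - [[0,0,22],0]
    - [[0,0,38],0]
    - [[0,0,58],0]
    - [[0,0,80],0]
    - [[0,0,105],0]
    - [[0,0,130],0]

```text
time: 29.08
tool_pos: [445.5, 2.4, 200.8]
tcp_rot: [180.0, -0.0, 5.9]
ft_force: [0.3, -0.5, 0.1]
finger_gap: 40.1
```

Call:
drive_tool:
  moves:
    - [[-5,-30,5],0]
    - [[-10,-65,10],0]
    - [[-10,-105,10],0]
    - [[-10,-145,10],0]
    - [[-10,-185,10],0]
    - [[-10,-225,10],0]
    - [[-10,-260,10],0]
    - [[-10,-270,10],0]

```text
time: 29.75
tool_pos: [435.1, -272.3, 209.8]
tcp_rot: [179.9, -0.0, 5.7]
ft_force: [0.2, -0.3, -0.6]
finger_gap: 39.8
```

```bash
python3 zz.py 23; python3 look.py 24
python3 - <<'E'
from m import *
t=load('t24');s=load('s24')
x,y=250,230;a=cv2.resize(np.array(t['pixels'])[y:y+70,x:x+70],(400,400),interpolation=cv2.INTER_CUBIC)
x,y=305,185;b=cv2.resize(np.array(s['pixels'])[y:y+60,x:x+60],(400,400),interpolation=cv2.INTER_CUBIC)
cv2.imwrite('pics/f.png',cv2.cvtColor(np.hstack([a,b]),cv2.COLOR_RGB2BGR))
# home pin top z=107 projected
for z in(107,119): print(z,proj(t,[444.7,2.2,z]),proj(s,[446.85,1.6,z]))
E
```

```text
[ 435.12423947 -271.76642129  209.63353725] [-1.82373231  0.24931341  0.7542186 ] [0.02008664 0.10165798 0.02401515] 40.16816431721078 29.8
[ -24.23   35.8   -84.41   95.95 -144.4   155.74] [35.77 35.8  35.59 35.95 35.6  35.74] [132.2 132.1 132.1 132.9 132.1 132. ]
[  5.74   5.5  135.17] 5.74
[ 65.44   5.75 137.67] 5.44
[125.5    5.75 143.  ] 5.5
[245.93   5.75 142.  ] 5.93
[305.9    5.5  136.83] 5.9
finger 304.630703455111 -112.73773973820893 [-1.79964050e+02  6.07914656e-03  5.74285175e+00] [ 0.05107098 -0.26369445 -0.34771703] 29.9
107 [[293.56487943 269.85344436]] [[328.40711455 213.12405907]]
119 [[293.73671088 269.76696643]] [[328.69775913 209.12151829]]
```

View pics/f.png

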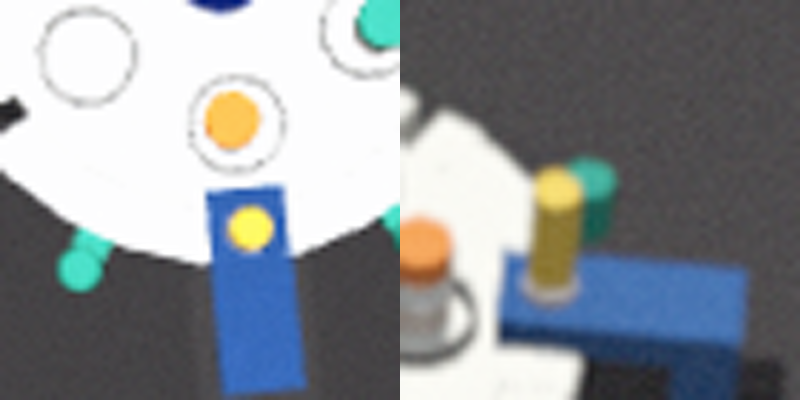

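View pics/v24.png

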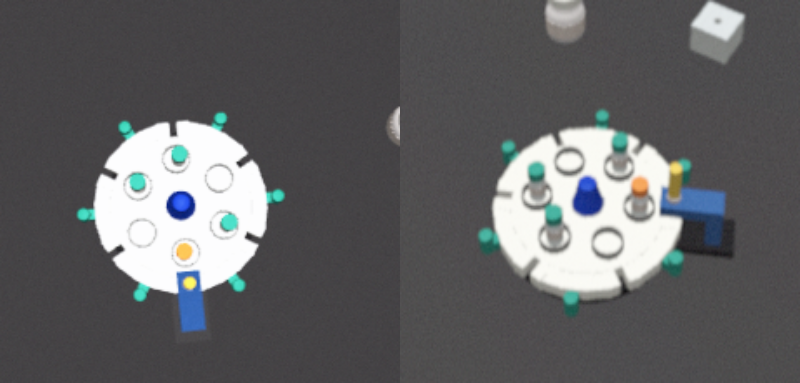

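Run:
```python
from bench import r
print(r.hand_in(), r.sense()['time'])
```

```text
the job is handed in; nothing more can be done
the job is handed in; nothing more can be done
```

The carousel is locked with the orange-capped vial facing the blue bracket. The pin is fully home, and I handed the job in at about 30 s.

I turned the deck about 163° counter-clockwise by pushing one rim peg with closed fingers, at about 4 N or less in the readings taken. I then took the yellow pin from its block and lowered it through the bracket hole into the notch. It went in first time with about 1 N or less at the wrist, so I did not need to feel for the notch. Then I released it and withdrew.

**Last checks:**
- **Notch:** it measured 185.7° against about 185.7° for the hole, from the top camera.
- **Pin:** its top showed at row 212.6 in the side picture. The expected rows are 213.1 when home and 209.1 when standing on the deck. The collar looked flat on the bracket.
- **Scene:** all four vials were standing in their wells, the arm was clear, and I touched nothing else.

**Disagreements:**
- **Fingertip height:** in the pictures the fingertips sat about 25 mm higher than the stated tool frame puts them. My first approach therefore passed just above the peg without touching it, and I worked with the heights seen in the pictures after that.
- **Camera offset:** the top and side cameras differed by about 2 mm on position, so I corrected the pin's position over the hole by direct sight.
- **Finger gap:** it read about 15 mm on the 16 mm handle.

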